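Load the filter-bowl dryer and start it

TASK

Load the dryer with the rinsed air-filter bowls: first stop it with the red button on the grey control box, pressed all the way down, then turn the elapsed-time dial back until its pointer is at the red zero mark, then set every bowl that lies on the table upside down on a drying peg of its own, rim fully down on the stand, and last press the green start button all the way down and let go. Leave the masking tape and the pliers where they are.

Things in the scene. Friction and masses are not known exactly. Their poses are not given: they have to be found in the camera images.
- bowl0: octagonal aluminium filter bowl (cup), blue band near its mouth, 58 mm across flats, wall 4 mm, about 0.16 kg. Origin on its long axis, own x axis points out of the mouth. Flat sides from x = -50 to +55 mm (rim); closed end domed, drain nipple (12 mm thick) to x = -78 mm. Starts lying on a flat, origin 29 mm up, mouth roughly towards the robot. None if absent from this run
- rim0 (a point): centre of the mouth of bowl0 (on its axis, in the plane of the rim). Inside, the bowl is 50 mm across flats and 105 mm deep
- bowl1: octagonal aluminium filter bowl (cup), red band near its mouth, 58 mm across flats, wall 4 mm, about 0.16 kg. Origin on its long axis, own x axis points out of the mouth. Flat sides from x = -50 to +55 mm (rim); closed end domed, drain nipple (12 mm thick) to x = -78 mm. Starts lying on a flat, origin 29 mm up, mouth roughly towards the robot. None if absent from this run
- rim1 (a point): centre of the mouth of bowl1 (on its axis, in the plane of the rim). Inside, the bowl is 50 mm across flats and 105 mm deep
- bowl2: octagonal aluminium filter bowl (cup), yellow band near its mouth, 58 mm across flats, wall 4 mm, about 0.16 kg. Origin on its long axis, own x axis points out of the mouth. Flat sides from x = -50 to +55 mm (rim); closed end domed, drain nipple (12 mm thick) to x = -78 mm. Starts lying on a flat, origin 29 mm up, mouth roughly towards the robot. None if absent from this run
- rim2 (a point): centre of the mouth of bowl2 (on its axis, in the plane of the rim). Inside, the bowl is 50 mm across flats and 105 mm deep
- stand: fixed grey drying stand: plate 110 x 350 mm, top face 22 mm above the table, with three upright steel pegs in a row along its own y axis, 115 mm apart. Origin at the centre of its underside; its z axis points up
- peg0 (a point): foot of a drying peg: on its axis, at the plate's top face (22 mm above the table), middle of a black rubber disc 80 mm across. Peg 30 mm in diameter up to 62 mm above this point, then tapering to 14 mm at its tip, 80 mm above this point. A bowl fully down has its rim on the plate (the peg does not reach the bowl's end)
- peg1 (a point): foot of a drying peg: on its axis, at the plate's top face (22 mm above the table), middle of a black rubber disc 80 mm across. Peg 30 mm in diameter up to 62 mm above this point, then tapering to 14 mm at its tip, 80 mm above this point. A bowl fully down has its rim on the plate (the peg does not reach the bowl's end)
- peg2 (a point): foot of a drying peg: on its axis, at the plate's top face (22 mm above the table), middle of a black rubber disc 80 mm across. Peg 30 mm in diameter up to 62 mm above this point, then tapering to 14 mm at its tip, 80 mm above this point. A bowl fully down has its rim on the plate (the peg does not reach the bowl's end)
- timer_box: fixed grey control box of the dryer, 120 mm (its own x) x 200 mm (its y) x 50 mm high, origin at the centre of its underside. On top: the elapsed-time dial at x = 0, y = +45 mm, the red stop button at x = -31, y = -58 mm, the green start button at x = +31, y = -58 mm
- dial (a joint): angle of the elapsed-time dial, rad, positive anticlockwise seen from above; stops at -2.2 and 2.2, stays where it is left (friction 0.03 N m). At 0 its white pointer line points along the box's +x axis, at the broad red zero mark on the white dial face; the other marks are thin, black, 0.4 rad apart
- dial_grip (a point): point on the dial's axis, 80 mm above the table, in the middle of the dial's grip bar: a black bar 52 mm long (along the pointer), 13 mm thick, from 59 to 91 mm above the table, on a disc of 56 mm diameter. The point turns with the dial: its x axis is the pointer direction
- start (a joint): travel of the sprung green start button, m: 0 released, 0.006 fully pressed (takes 5 N, returns when released); it counts as pressed from 0.004
- start_top (a point): centre of the top face of the start button (32 mm diameter), pressed straight down
- stop (a joint): travel of the sprung red stop button, m; the same kind as the start button: 0 released, 0.006 fully pressed (5 N), pressed from 0.004
- stop_top (a point): centre of the top face of the red stop button (32 mm diameter), pressed straight down
- tape_roll: roll of masking tape, 106 mm across, 25 mm high, lying flat; bystander
- pliers: red pliers, 175 mm long, lying; bystander

How it is judged:
By the outcome, as a careful person would: the job done as asked, in the order asked, and still so for the second after the job is handed in, with the robot touching nothing.
Of bowl0, bowl1, bowl2 only 2 to 3 are there at a start; the rules pass over those that are not, and their reading is None.
At some moment in a run one of bowl0, bowl1, bowl2 may be knocked a few centimetres aside while the robot is not near it.
Once in a run the grip may slacken for a moment while it holds something.
It also fails if it takes over 210 s, if anything falls off the work surface, if the arm or the gripper's body presses on something with over 40 N, if the wrist force passes 120 N, or if a joint passes its speed limit or range.

ROBOT

A 7-joint arm with a two-finger parallel gripper is mounted at the origin on a cart in front of the work surface, level with it; the furniture and walls round the work are solid. World frame = base frame: x ahead of the robot, y to its left, z up, the work surface at z = 0. Lengths are in mm, angles in rad, forces in N, time in s.
With the tool pointing down it reaches from about 400 to 850 mm from the base axis. Payload 4.5 kg.
Tool frame: the origin (TCP) lies on the centre line of the jaws, within the pads' length; the fingertips stand 17 mm ahead of it and the grasp point (between the pads) lies 2 mm behind it; z points along the fingers, y is the line along which they close (so a half turn about z gives the same grasp; the last joint's range is limited). The gripper opens to 85 mm and grips with 20 to 120 N. Pads are 22 mm wide; open, the fingers measure 114 mm over their backs; the gripper's body (76 mm by 85 mm) begins 54 mm behind the grasp point. The pads swing forward as they close: fully open they stand 13 mm farther back than shut.
Start: joints at [1.255, 0.689, -0.195, 1.565, 0.157, 0.902, -0.215], TCP at [214.223, -587.164, 248.317] pointing down, gripper open.
Joint ranges: [-3.01, 3.01], [-0.46, 2.08], [-1.47, 1.51], [0.13, 2.56], [-1, 4.14], [0.04, 2.09], [-2.66, 2.66]. Speed limits (rad/s): [2.57, 2.57, 3.14, 3.14, 3.14, 3.14, 3.14].

INTERFACE

Orientations are given as a rotation vector (axis times angle).
In Python, from workcell import sense, optics, manip, finder gives the robot as it stands.
- The arm moves only by the tool play_rows, never from a script. Its argument "rows" is text: rows parted by semicolons, each of 6 numbers parted by spaces: the shift along the tool's x, y, z in mm, then the turn, a rotation vector about the tool's x, y, z in rad. A call has 1 to 10 rows; each row shifts and turns the commanded pose from where the row before left it, along the tool's axes as they then stand; what a row does not reach is not made up. A row lasts 1/10 s, in which the tool goes at most 50 mm and 8.59 degrees, less where a joint would pass 70% of its speed; a pose out of reach is approached as far as the arm can. A call is refused whole if a number of a shift passes 50 or a number of a turn 0.15, either way. A call with a gripper value outside its range is refused whole. "hand" is the opening, from 0 (shut) to 1 (fully open), set as the call begins (left out, the last holds). The fingers move at their own pace and stop on an object; "newtons" is the grip in N (left out, the last holds). Time passes only in rows, so rows that do not move let the fingers close. It gives the time, the measured TCP pose, the force, the opening and the grip force at its end, in the units of the state.
- sense(): the state, without advancing time (a new reading comes with each control period).
- optics.camera(name): name is "side" or "top" or "wrist"; returns the picture (480x640x3 uint8, blue, green, red); there is no depth.
- optics.calibration(name): a dict with "fx", "fy", "cx", "cy" (pixels), "R" (3x3) and "t" (3): a world point X has camera coordinates R X + t; the wrist camera has in their place "hand_eye" (4x4, takes a point from camera to tool coordinates, whose origin is the TCP and whose axes are the flange's). Camera axes: x right, y down, z forward; pixel columns grow to the right and rows downward; lengths in mm; the calibration is good to about 2 mm. The wrist camera is an equidistant fisheye: a pixel r from the principal point sees the ray r / f radians off the axis. A picture is of the moment at which its call begins: read the wrist's pose just before it. calibration takes no time and is no camera call.
- manip.sign_off(): hands the job in; it is judged then, once.
Trained networks look in the newest picture that a camera, given by its name, has taken for a name from the list of things; names that differ only in an ending like _2 or _b are one class to them, and where a whole thing is asked for, a point or a joint stands for the part that bears it (a point fixed in the world has none). Each returns a list of dicts, best first, with "conf" (0 to 1); they miss things now and then, are a little off and sometimes report something else, mostly with a low value. They report only what shows in the picture. A call takes as long as a camera call.
- finder.recognise(label, camera): "location" ([x, y, z] in mm, in world coordinates, good to about 4 mm: the middle of the surface that is visible of it).
The state is a dict: "time_s": time; "q": joint angles; "qd": joint speeds; "effort": joint torques, N m; "tool_pos": TCP position; "tcp_rot": TCP orientation; "contact_force": force on the tool from outside, world axes, zero at the start; "torque": the same for the moment, N m; "finger_gap": finger opening in mm; "grasp_force": force on a finger pad.
Only numpy, scipy, OpenCV 4.12 (cv2) and the standard library are available. Lean on these libraries where they do the work, as an engineer would, in place of code of your own. Each camera call takes 0.05 s, during which the arm holds its last target. There are 200 camera calls.

## Working session

There is one attempt and no reset: what is moved stays moved. The work goes in short steps, Python scripts to look and compute and a tool call to move; the robot and the scene stay as the last step left them, time stands still between calls to the robot, and variables do not carry over. Pictures are saved under pics/ and viewed, at most 17 in all, crops included, and the job is handed in when it is done.

Besides the shell and the picture viewer there is one more tool, called after ">>>" by a JSON object that holds its "op" and its "data". play_rows: Moves the arm, as the interface text tells. Its arguments: {"type":"object","properties":{"rows":{"type":"string"},"hand":{"type":"number"},"newtons":{"type":"number"}},"required":["rows"]}

```bash
mkdir -p pics; ls; cat > a.py <<'E'
from workcell import sense, optics, manip, finder
import cv2, numpy as np
s=sense(); print(s['time_s'],s['tool_pos'],s['tcp_rot'],s['finger_gap'])
for c in ['side','top']:
    im=optics.camera(c); cv2.imwrite(f'pics/{c}0.png',im)
    k=optics.calibration(c); print(c,{a:np.round(np.array(b),3).tolist() for a,b in k.items()})
print(np.round(np.array(optics.calibration('wrist')['hand_eye']),3).tolist(), {a:b for a,b in optics.calibration('wrist').items() if a!='hand_eye'})
for n in ['bowl0','bowl1','bowl2','rim0','rim1','rim2','peg0','peg1','peg2','stand','timer_box','dial_grip','start_top','stop_top','tape_roll','pliers']:
    r=finder.recognise(n,'top')
    print(n,[(round(d['conf'],2),np.round(d['location']).tolist()) for d in r[:4]])
E
python3 a.py
```

```text
pics
0.0 [ 213.92458758 -586.56808315  247.4608328 ] [-3.09182865e+00 -5.46508735e-01  7.22042261e-04] 85.36145461215182
side {'fx': 621.963, 'fy': 621.963, 'cx': 319.206, 'cy': 242.217, 'R': [[-0.998, 0.063, 0.005], [0.029, 0.523, -0.852], [-0.057, -0.85, -0.523]], 't': [566.959, 24.127, 1958.059]}
top {'fx': 514.75, 'fy': 514.75, 'cx': 320.11, 'cy': 241.414, 'R': [[0.013, -1.0, 0.007], [-0.981, -0.014, -0.196], [0.196, -0.005, -0.981]], 't': [-9.483, 577.97, 1184.87]}
[[0.001, -0.952, -0.306, 78.489], [1.0, 0.001, -0.0, 0.048], [0.0, -0.306, 0.952, -125.421], [0.0, 0.0, 0.0, 1.0]] {'fx': 371.64829954431775, 'fy': 371.64829954431775, 'cx': 322.6054705016074, 'cy': 241.20268832522066}
bowl0 [(0.8, [469.0, 256.0, 55.0]), (0.67, [460.0, 105.0, 54.0])]
bowl1 [(0.8, [469.0, 256.0, 55.0]), (0.67, [460.0, 105.0, 54.0])]
bowl2 [(0.8, [469.0, 256.0, 55.0]), (0.67, [460.0, 105.0, 54.0])]
rim0 [(0.79, [455.0, 111.0, 54.0]), (0.68, [472.0, 260.0, 52.0])]
rim1 [(0.79, [455.0, 111.0, 54.0]), (0.68, [472.0, 260.0, 52.0])]
rim2 [(0.79, [455.0, 111.0, 54.0]), (0.68, [472.0, 260.0, 52.0])]
peg0 [(0.61, [590.0, -166.0, 20.0]), (0.54, [465.0, -247.0, 54.0])]
peg1 [(0.61, [590.0, -166.0, 20.0]), (0.54, [465.0, -247.0, 54.0])]
peg2 [(0.61, [590.0, -166.0, 20.0]), (0.54, [465.0, -247.0, 54.0])]
stand [(0.87, [587.0, -160.0, 18.0])]
timer_box [(0.76, [452.0, -286.0, 52.0])]
dial_grip [(0.94, [468.0, -248.0, 58.0])]
start_top [(0.7, [463.0, -354.0, 75.0])]
stop_top [(0.74, [470.0, 260.0, 54.0]), (0.64, [404.0, -334.0, 76.0])]
tape_roll [(0.92, [683.0, 277.0, 25.0]), (0.56, [468.0, -246.0, 58.0]), (0.26, [458.0, 113.0, 53.0])]
pliers [(0.7, [768.0, -0.0, 9.0]), (0.47, [465.0, -247.0, 57.0])]
```

View pics/top0.png

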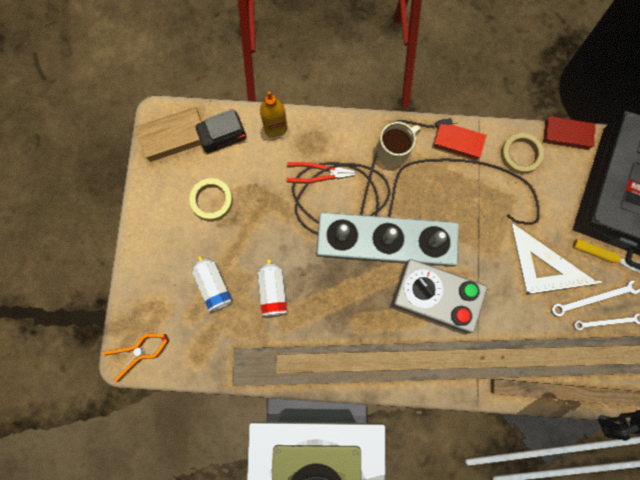

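View pics/side0.png

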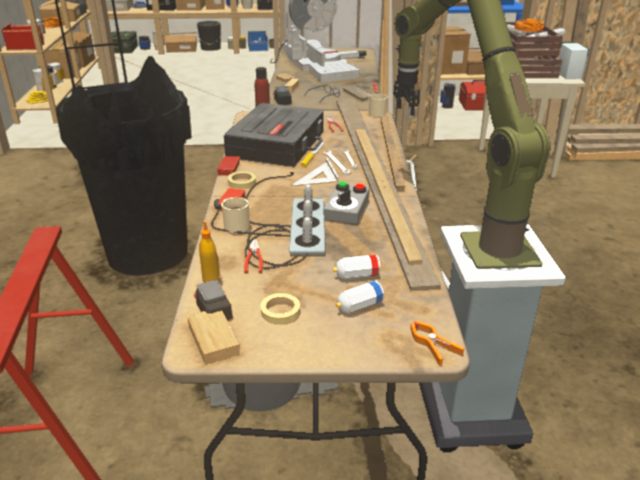

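```bash
cat > h.py <<'E'
import numpy as np, cv2
from workcell import sense, optics, manip, finder
from scipy.spatial.transform import Rotation as Ro
def ray(c,uv):
    k=optics.calibration(c); R=np.array(k['R']);t=np.array(k['t'])
    d=R.T@np.array([(uv[0]-k['cx'])/k['fx'],(uv[1]-k['cy'])/k['fy'],1]); return -R.T@t,d/np.linalg.norm(d)
def plane(c,uv,z):
    o,d=ray(c,uv); return o+d*(z-o[2])/d[2]
def tri(a,b):
    A=np.zeros((3,3));y=np.zeros(3);
    for o,d in (a,b):
        P=np.eye(3)-np.outer(d,d);A+=P;y+=P@o
    return np.linalg.solve(A,y)
def blobs(im,lo,hi,amin=15,roi=None):
    h=cv2.cvtColor(im,cv2.COLOR_BGR2HSV); m=cv2.inRange(h,lo,hi)
    n,l,st,c=cv2.connectedComponentsWithStats(m)
    return [(st[i,4],np.round(c[i],1).tolist()) for i in range(1,n) if st[i,4]>=amin and (roi is None or roi[0]<c[i][0]<roi[2] and roi[1]<c[i][1]<roi[3])]
# wrist camera: world ray for pixel, given state
def wray(uv,s):
    k=optics.calibration('wrist');H=np.array(k['hand_eye'])
    p=np.array([uv[0]-k['cx'],uv[1]-k['cy']]);r=np.linalg.norm(p);th=r/k['fx']
    d=np.r_[p/r*np.sin(th),np.cos(th)] if r>0 else np.array([0,0,1.])
    R=Ro.from_rotvec(s['tcp_rot']).as_matrix()
    return R@H[:3,3]+np.array(s['tool_pos']),R@H[:3,:3]@d
def wplane(uv,s,z):
    o,d=wray(uv,s);return o+d*(z-o[2])/d[2]
def totool(delta,s): return Ro.from_rotvec(s['tcp_rot']).as_matrix().T@np.array(delta)
E
cat > b.py <<'E'
from h import *
t=cv2.imread('pics/top0.png');s=cv2.imread('pics/side0.png')
c1=cv2.resize(t[210:335,310:490],None,fx=4,fy=4,interpolation=cv2.INTER_CUBIC)
c2=cv2.resize(t[250:325,180:300],None,fx=4,fy=4,interpolation=cv2.INTER_CUBIC)
c3=cv2.resize(s[160:260,270:390],None,fx=3,fy=3)
c4=cv2.resize(s[250:320,320:400],None,fx=3,fy=3)
o=np.zeros((600,800,3),np.uint8)
c1=cv2.resize(c1,(432,300));o[:300,:432]=c1;o[300:600,:480]=c2;o[:300,440:800]=c3;o[300:510,500:740]=c4
cv2.imwrite('pics/m.png',o)
for nm,im,roi in (('top',t,(150,200,490,340)),('side',s,(250,150,420,330))):
    print(nm,'red',blobs(im,(0,150,90),(8,255,255),15,roi),blobs(im,(172,150,90),(180,255,255),15,roi),'green',blobs(im,(50,120,60),(80,255,255),15,roi),'blue',blobs(im,(100,150,60),(125,255,255),15,roi),'yel',blobs(im,(18,180,150),(32,255,255),4,roi))
E
python3 b.py
```

```text
top red [(np.int32(199), [273.1, 307.0]), (np.int32(173), [462.9, 315.1]), (np.int32(20), [163.8, 337.8])] [] green [(np.int32(152), [470.5, 290.0])] blue [(np.int32(174), [217.3, 299.0])] yel [(np.int32(9), [199.4, 257.9]), (np.int32(11), [268.6, 261.1]), (np.int32(4), [160.5, 335.0])]
side red [(np.int32(47), [359.2, 186.3]), (np.int32(77), [259.7, 260.8]), (np.int32(109), [374.2, 264.3])] [] green [(np.int32(32), [342.1, 183.8])] blue [(np.int32(48), [376.3, 287.8])] yel [(np.int32(77), [306.8, 159.3]), (np.int32(6), [338.0, 304.5]), (np.int32(10), [413.0, 326.5])]
```

View pics/m.png

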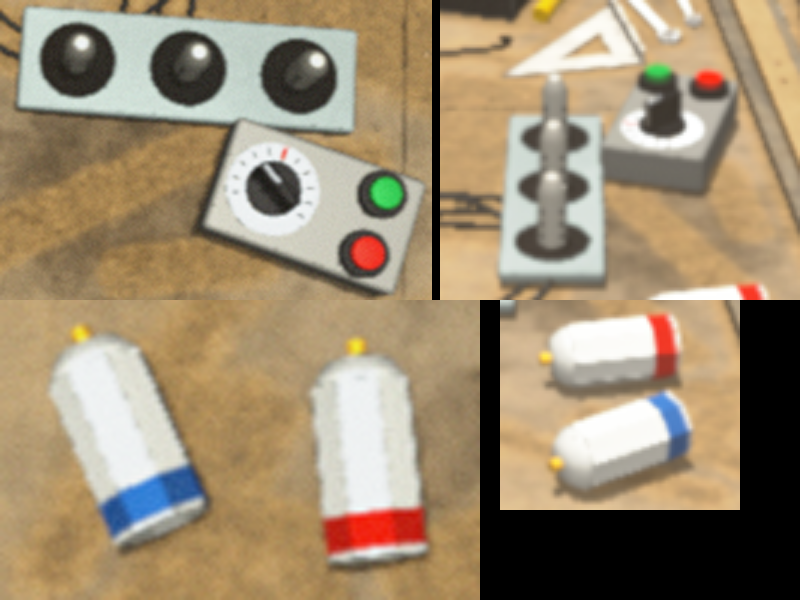

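```bash
cat > c.py <<'E'
from h import *
t=cv2.imread('pics/top0.png')
for n,a,b in (('red',(462.9,315.1),(359.2,186.3)),('green',(470.5,290),(342.1,183.8))):
    print(n,tri(ray('top',a),ray('side',b)).round(), [plane('top',a,z).round(1).tolist() for z in (60,70)])
r,g=[plane('top',a,68) for a in ((462.9,315.1),(470.5,290))]
x=(g-r)[:2];print('sep',np.linalg.norm(x),'yaw',np.arctan2(x[1],x[0]))
x/=np.linalg.norm(x);y=np.array([-x[1],x[0]]);m=(r+g)[:2]/2
print('dial',m+103*y,'boxc',m+58*y)
d=plane('top',(310+273/2.4,210+188/2.4),85);print('dial seen',d)
# pegs discs: black
h=cv2.cvtColor(t,cv2.COLOR_BGR2HSV)
for c in ((77,60),(188,68),(300,76)): print('peg',plane('top',(310+c[0]/2.4,210+c[1]/2.4),22).round(1))
cor=[plane('top',(310+c[0]/2.4,210+c[1]/2.4),22).round(1) for c in ((22,7),(357,32),(355,132),(17,108))];print(cor,np.mean(cor,0))
# bowls: white/colour mask silhouettes at z=29
for nm,roi,nip,band in (('b0',(186,250,238,318),(199.4,257.9),(217.3,299)),('b1',(250,255,295,325),(268.6,261.1),(273.1,307))):
    P=plane('top',nip,29);B=plane('top',band,50);v=(B-P)[:2]
    print(nm,'nip',P.round(1),'band',B.round(1),'len',np.linalg.norm(v),'yaw',np.arctan2(v[1],v[0]))
E
python3 c.py
```

```text
red [ 406. -337.   66.] [[406.1, -338.7, 60.0], [405.5, -335.9, 70.0]]
green [ 465. -357.   68.] [[465.3, -359.2, 60.0], [464.2, -356.2, 70.0]]
sep 62.21808616104684 yaw -0.33299119314337394
dial [ 468.68393855 -249.25550481] boxc [ 453.9747269 -291.7836025]
dial seen [ 464.98674259 -243.23406415   85.        ]
peg [602.1 -56.3  22. ]
peg [ 595.3 -171.4   22. ]
peg [ 588.5 -287.4   22. ]
[array([657.9,   1.5,  22. ]), array([ 636.2, -348.4,   22. ]), array([ 530.6, -342.2,   22. ]), array([550.7,   5.2,  22. ])] [ 593.85  -170.975   22.   ]
b0 nip [538.3 293.3  29. ] band [436.8 240.2  50. ] len 114.49122235876011 yaw -2.6600914356532233
b1 nip [532.7 123.7  29. ] band [419.7 107.5  50. ] len 114.16208462266559 yaw -2.9990792612485717
```

>>> {"op": "play_rows", "data": {"rows": "33.2 -21.3 8 0 0 0;33.2 -21.3 8 0 0 0;33.2 -21.3 8 0 0 0;33.2 -21.3 8 0 0 0;33.2 -21.3 8 0 0 0;33.2 -21.3 8 0 0 0;33.2 -21.3 8 0 0 0;33.2 -21.3 8 0 0 0;0 0 0 0 0 0;0 0 0 0 0 0", "hand": 0, "newtons": 60}}

```text
time_s: 1.9
tool_pos: [406.2, -335.1, 184.2]
tcp_rot: [-3.093, -0.551, -0.0]
contact_force: [-0.5, -0.6, -0.0]
finger_gap: -0.2
grasp_force: 0.0
```

```bash
cat > d.py <<'E'
from h import *
import sys
s=sense(); im=optics.camera('wrist'); cv2.imwrite('pics/%s.png'%sys.argv[1],im)
print(s['time_s'],s['tool_pos'].round(1),s['tcp_rot'].round(3),s['finger_gap'],s['contact_force'].round(1),s['q'].round(2))
print('red',[(a,wplane(c,s,68).round(1),c) for a,c in blobs(im,(0,150,90),(8,255,255),150)])
print('green',[(a,wplane(c,s,68).round(1),c) for a,c in blobs(im,(50,120,60),(80,255,255),150)])
E
python3 d.py w1
```

```text
1.9 [ 406.2 -335.1  184.2] [-3.093 -0.551 -0.   ] -0.2057772300954807 [-0.5 -0.6 -0. ] [ 0.68  0.66 -0.13  1.93  0.15  0.57 -0.76]
red [(np.int32(1573), array([ 405.7, -335.9,   68. ]), [323.5, 243.2])]
green [(np.int32(1733), array([ 463.9, -356.3,   68. ]), [383.2, 174.6])]
```

View pics/w1.png

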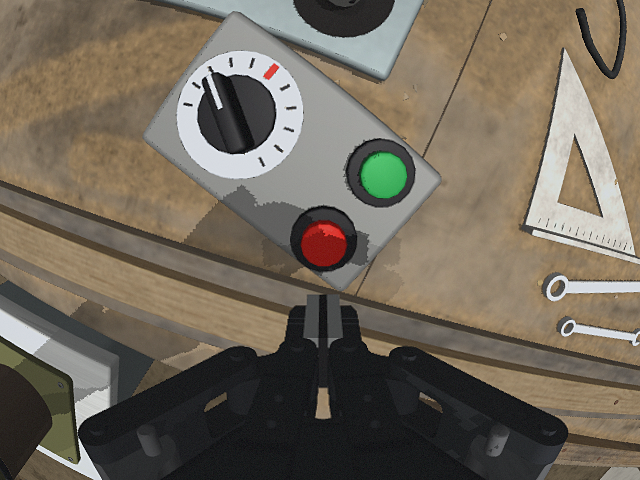

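>>> {"op": "play_rows", "data": {"rows": "0 -0.7 20 0 0 0;0 0 20 0 0 0;0 0 20 0 0 0;0 0 20 0 0 0;0 0 15 0 0 0;0 0 4 0 0 0;0 0 4 0 0 0;0 0 0 0 0 0"}}

```text
time_s: 2.75
tool_pos: [403.5, -337.1, 83.0]
tcp_rot: [3.093, 0.542, -0.002]
contact_force: [-3.2, -0.0, 10.3]
finger_gap: 0.2
grasp_force: 4.8
```

```bash
cat > e.py <<'E'
from h import *
# state at w1
s=dict(tool_pos=np.array([406.2,-335.1,184.2]),tcp_rot=np.array([-3.093,-.551,0]))
p=[wplane(u,s,91) for u in ((221,107),(207,73))];v=(p[1]-p[0])[:2];a=np.arctan2(v[1],v[0])
zm=wplane((272,72),s,55);
# dial face ellipse centre: 240,115
c=wplane((240,115),s,54);w=(zm-c)[:2];b=np.arctan2(w[1],w[0])
print('pointer dir',a,p,'zero dir',b,'c',c,'angle',a-b,a+.333)
e=[wplane(u,s,91) for u in ((207,73),(245,150))];w=(e[0]-e[1])[:2];print('bar',np.arctan2(w[1],w[0]),np.linalg.norm(w),(e[0]+e[1])/2)
E
python3 e.py
```

```text
pointer dir 0.731032772902116 [array([ 471.17492959, -247.22746953,   91.        ]), array([ 488.37069441, -231.80666622,   91.        ])] zero dir -0.30932052885864547 c [ 468.36651978 -251.807291     54.        ] angle 1.0403533017607614 1.064032772902116
bar 0.7929354640271556 53.02813359917946 [ 469.76426059 -250.69572016   91.        ]
```

>>> {"op": "play_rows", "data": {"rows": "0 0 2 0 0 0;0 0 1 0 0 0;0 0 0 0 0 0"}}

```text
time_s: 3.05
tool_pos: [403.6, -337.1, 82.5]
tcp_rot: [3.091, 0.542, -0.001]
contact_force: [-7.4, 2.9, 35.7]
finger_gap: 0.0
grasp_force: 17.8
```

>>> {"op": "play_rows", "data": {"rows": "0 0 -20 0 0 0;0 0 -40 0 0 0;29.9 -19.6 0 0 0 0;29.9 -19.6 0 0 0 0;29.9 -19.6 0 0 0 0;0 0 0 0 0 -0.137;0 0 0 0 0 -0.137;0 0 0 0 0 -0.137;0 0 0 0 0 0;0 0 0 0 0 0", "hand": 0.5}}

```text
time_s: 4.05
tool_pos: [469.1, -250.2, 138.8]
tcp_rot: [2.919, 1.16, 0.001]
contact_force: [1.3, 0.1, 0.0]
finger_gap: 42.5
grasp_force: 0.0
```

```bash
python3 d.py w2
```

```text
4.05 [ 469.1 -250.2  138.8] [2.919e+00 1.160e+00 1.000e-03] 42.500584737374176 [1.3 0.1 0. ] [ 0.52  0.74 -0.19  1.95  0.27  0.48 -0.68]
red [(np.int32(1140), array([ 408.2, -333. ,   68. ]), [348.8, 400.9])]
green []
```

View pics/w2.png

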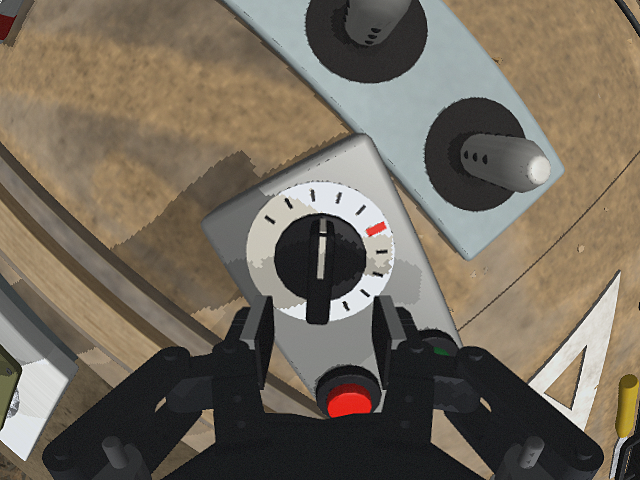

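>>> {"op": "play_rows", "data": {"rows": "0 0 15 0 0 0;0 0 15 0 0 0;0 0 15 0 0 0;0 0 12 0 0 0;0 0 0 0 0 0"}}

```text
time_s: 4.6
tool_pos: [468.4, -249.1, 80.1]
tcp_rot: [-2.916, -1.165, 0.003]
contact_force: [-0.6, 0.1, -0.0]
finger_gap: 43.0
grasp_force: 0.0
```

>>> {"op": "play_rows", "data": {"rows": "0 0 0 0 0 0;0 0 0 0 0 0;0 0 0 0 0 0;0 0 0 0 0 0;0 0 0 0 0 0", "hand": 0, "newtons": 25}}

```text
time_s: 5.1
tool_pos: [468.4, -249.0, 81.9]
tcp_rot: [-2.916, -1.166, 0.002]
contact_force: [-2.9, 2.2, 7.0]
finger_gap: 12.6
grasp_force: 28.9
```

```bash
cat > e2.py <<'E'
from h import *
s=dict(tool_pos=np.array([469.1,-250.2,138.8]),tcp_rot=np.array([2.919,1.16,0]))
for z in (52,57):
  zm=wplane((376,229),s,z);
  c=np.mean([wplane(u,s,z) for u in ((247,250),(394,252),(320,181),(322,323))],0)
  for cc in (c[:2],np.array([468.7,-249.5])):
    w=zm[:2]-cc;print(z,cc,zm,np.arctan2(w[1],w[0]))
# box edges at z=50 : corners (365,134) and (204,215) = +y side edge? 
p=[wplane(u,s,50) for u in ((362,134),(204,214))];print(p);w=p[0]-p[1];print(np.arctan2(w[1],w[0]))
for u in ((475,153),(368,30)):print('peg foot',wplane(u,s,22))
print('tip',wplane((539,166),s,102))
E
python3 e2.py
```

```text
52 [ 469.87131011 -248.05664519] [ 504.07920488 -261.18005615   52.        ] -0.3663211698019087
52 [ 468.7 -249.5] [ 504.07920488 -261.18005615   52.        ] -0.31887292590871713
57 [ 471.1988583  -246.83896517] [ 504.60074494 -259.65316167   57.        ] -0.3663211698019087
57 [ 468.7 -249.5] [ 504.60074494 -259.65316167   57.        ] -0.2756143664350266
[array([ 538.24937093, -215.88441728,   50.        ]), array([ 438.88773233, -178.81322308,   50.        ])]
-0.3570982835212992
peg foot [ 587.28110743 -282.0984902    22.        ]
peg foot [ 592.95018381 -173.29444054   22.        ]
tip [ 589.30033036 -282.68866539  102.        ]
```

>>> {"op": "play_rows", "data": {"rows": "0 0 -2 0 0 0.137;0 0 0 0 0 0.137;0 0 0 0 0 0.137;0 0 0 0 0 0.137;0 0 0 0 0 0.137;0 0 0 0 0 0.137;0 0 0 0 0 0.137;0 0 0 0 0 0.137;0 0 0 0 0 0;0 0 0 0 0 0"}}

```text
time_s: 6.1
tool_pos: [468.3, -249.0, 82.1]
tcp_rot: [-3.098, 0.519, 0.004]
contact_force: [0.0, -0.5, -18.8]
finger_gap: 12.7
grasp_force: 26.3
```

>>> {"op": "play_rows", "data": {"rows": "0 0 0 0 0 0;0 0 0 0 0 0;0 0 0 0 0 0;0 0 -25 0 0 0;0 0 -45 0 0 0;0 0 0 0 0 0", "hand": 0.5}}

```text
time_s: 6.7
tool_pos: [472.5, -251.5, 158.5]
tcp_rot: [3.094, -0.524, 0.017]
contact_force: [2.3, -0.3, 0.8]
finger_gap: 42.2
grasp_force: 0.0
```

```bash
python3 d.py w3
```

```text
6.7 [ 472.5 -251.5  158.5] [ 3.094 -0.524  0.017] 42.17078953900649 [ 2.3 -0.3  0.8] [ 0.33  0.71  0.11  1.94 -0.16  0.49 -1.35]
red [(np.int32(1420), array([ 405.9, -336.4,   68. ]), [470.3, 303.5]), (np.int32(578), array([428.6,  69. ,  68. ]), [34.8, 390.7])]
green [(np.int32(1784), array([ 464.6, -356.2,   68. ]), [481.5, 215.9])]
```

View pics/w3.png

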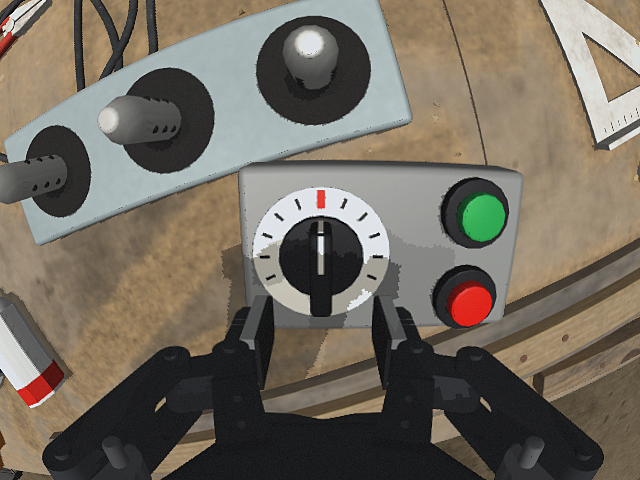

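```bash
cat > kin.py <<'E'
import numpy as np, itertools
from scipy.spatial.transform import Rotation as Ro
from scipy.optimize import least_squares
D=[([1.255,.689,-.195,1.565,.157,.902,-.215],[214.2,-587.2,248.3],[-3.0918,-.5465,.0007]),
([.68,.66,-.13,1.93,.15,.57,-.76],[406.2,-335.1,184.2],[-3.093,-.551,0]),
([.52,.74,-.19,1.95,.27,.48,-.68],[469.1,-250.2,138.8],[2.919,1.16,.001]),
([.33,.71,.11,1.94,-.16,.49,-1.35],[472.5,-251.5,158.5],[3.094,-.524,.017])]
def fk(q,P,sg):
    T=np.eye(4);h,l2,a,l3,a2,l4=P[:6]
    offs=[(0,0,0),(0,0,h),(0,0,l2*0),(a,0,l2),(-a,0,0),(a2*0,0,l3),(a2,0,0)]
    ax='zyzyzyz'
    for i in range(7):
        M=np.eye(4);M[:3,3]=offs[i];
        M[:3,:3]=Ro.from_euler(ax[i],sg[i]*q[i]+(P[6+i] if i==0 or i==6 else 0)).as_matrix();T=T@M
    M=np.eye(4);M[2,3]=l4;return T@M
if __name__=='__main__':
    res=[]
    for s1 in itertools.product((1,-1),repeat=4):
        sg=[s1[0],1,s1[1],1,s1[2],1,s1[3]]
        for b in (0,np.pi/2,np.pi,-np.pi/2):
            def f(p):
                P=np.r_[p[:6],0,np.zeros(5),p[6]] 
                e=[]
                for q,t,r in D:
                    T=fk(q,P,sg);R=Ro.from_rotvec(r).as_matrix()
                    e+=list((T[:3,3]-t)/5)+list((T[:3,:3]-R).ravel()*60)
                return np.array(e)
            r=least_squares(f,[333,500,0,350,0,290,b]);res.append((r.cost,sg,r.x.round(2).tolist()))
    res.sort(key=lambda x:x[0])
    for r in res[:4]:print(r)
E
python3 kin.py
```

```text
(np.float64(119.61794273511538), [-1, 1, -1, 1, -1, 1, -1], [-1213.25, 743.34, -33.85, 329.02, 54.13, -1090.41, 1.57])
(np.float64(119.61794273511714), [-1, 1, -1, 1, -1, 1, -1], [-1213.25, 743.34, -33.85, 329.02, 54.13, -1090.42, -4.71])
(np.float64(119.61794273512012), [-1, 1, -1, 1, -1, 1, -1], [-1213.25, 743.34, -33.85, 329.02, 54.13, -1090.41, 1.57])
(np.float64(119.6179427351257), [-1, 1, -1, 1, -1, 1, -1], [-1213.25, 743.34, -33.85, 329.02, 54.13, -1090.41, 1.57])
```

```bash
cat > k2.py <<'E'
from kin import *
for sg in itertools.product((1,-1),repeat=7):
  if sg[1]!=1: continue
  for b in (0,1.5708,3.1416,-1.5708):
   for b1 in (0,1.5708,3.1416,-1.5708):
    e=[]
    for q,t,r in D:
        R=Ro.from_euler('z',b1)
        for i,a in enumerate('zyzyzyz'): R=R*Ro.from_euler(a,sg[i]*q[i])
        R=R*Ro.from_euler('z',b); e.append((R.inv()*Ro.from_rotvec(r)).magnitude())
    if max(e)<.15: print(sg,b,b1,np.round(e,3))
E
python3 k2.py
```

```text
(-1, 1, -1, 1, -1, 1, -1) 0 -1.5708 [0.003 0.013 0.006 0.012]
(-1, 1, -1, 1, -1, 1, -1) 1.5708 0 [0.003 0.013 0.007 0.005]
(-1, 1, -1, 1, -1, 1, -1) 3.1416 1.5708 [0.002 0.012 0.008 0.018]
(-1, 1, -1, 1, -1, 1, -1) -1.5708 3.1416 [0.001 0.012 0.006 0.022]
```

>>> {"op": "play_rows", "data": {"rows": "-11.9 -37 -17.5 0 0 0;-11.9 -37 -17.5 0 0 0;-11.9 -37 -17.5 0 0 0;-11.9 -37 -17.5 0 0 0;-11.9 -37 -17.5 0 0 0;-11.9 -37 -17.5 0 0 0;-11.9 -37 -17.5 0 0 0;-11.9 -37 -17.5 0 0 0;0 0 0 0 0 -0.15;0 0 0 0 0 -0.15", "hand": 1}}

```text
time_s: 7.75
tool_pos: [476.7, 63.8, 293.4]
tcp_rot: [-3.141, 0.037, -0.001]
contact_force: [0.1, -0.0, 0.1]
finger_gap: 85.3
grasp_force: 0.0
```

```bash
cat > q.py <<'E'
from h import *
s=sense();print(s['time_s'],'([%s],[%s],[%s])'%tuple(','.join('%.4f'%v for v in s[k]) for k in ('q','tool_pos','tcp_rot')),s['finger_gap'].round(1),np.round(s['contact_force'],1))
E
python3 q.py
```

```text
Traceback (most recent call last):
  File "q.py", line 2, in <module>
    s=sense();print(s['time_s'],'([%s],[%s],[%s])'%tuple(','.join('%.4f'%v for v in s[k]) for k in ('q','tool_pos','tcp_rot')),s['finger_gap'].round(1),np.round(s['contact_force'],1))
                                                                                                                               ^^^^^^^^^^^^^^^^^^^^^
AttributeError: 'float' object has no attribute 'round'
```

>>> {"op": "play_rows", "data": {"rows": "0 0 0 0 0 -0.15;0 0 0 0 -0.15 0;0 0 0 0 -0.15 0;0 0 0 0 -0.15 0;0 0 0 0 -0.15 0;0 0 0 0 0 0"}}

```text
time_s: 8.35
tool_pos: [477.7, 61.7, 288.8]
tcp_rot: [2.96, 0.171, -0.927]
contact_force: [-0.6, 0.5, -0.6]
finger_gap: 85.6
grasp_force: 0.0
```

```bash
python3 q.py
```

```text
Traceback (most recent call last):
  File "q.py", line 2, in <module>
    s=sense();print(s['time_s'],'([%s],[%s],[%s])'%tuple(','.join('%.4f'%v for v in s[k]) for k in ('q','tool_pos','tcp_rot')),s['finger_gap'].round(1),np.round(s['contact_force'],1))
                                                                                                                               ^^^^^^^^^^^^^^^^^^^^^
AttributeError: 'float' object has no attribute 'round'
```

>>> {"op": "play_rows", "data": {"rows": "0 0 0 0 0.15 0;0 0 0 0 0.15 0;0 0 0 0 0.15 0;0 0 0 0 0.15 0;0 0 0 0.15 0 0;0 0 0 0.15 0 0;0 0 0 0.15 0 0;0 0 0 0.15 0 0;0 0 0 0 0 0"}}

```text
time_s: 9.25
tool_pos: [476.5, 54.6, 291.4]
tcp_rot: [-2.542, -0.128, 0.042]
contact_force: [-0.1, -0.6, -0.2]
finger_gap: 85.4
grasp_force: 0.0
```

```bash
python3 q.py
```

```text
Traceback (most recent call last):
  File "q.py", line 2, in <module>
    s=sense();print(s['time_s'],'([%s],[%s],[%s])'%tuple(','.join('%.4f'%v for v in s[k]) for k in ('q','tool_pos','tcp_rot')),s['finger_gap'].round(1),np.round(s['contact_force'],1))
                                                                                                                               ^^^^^^^^^^^^^^^^^^^^^
AttributeError: 'float' object has no attribute 'round'
```

```bash
sed -i "s/,s\['finger_gap'\].round(1)/,round(s['finger_gap'],1)/" q.py; python3 q.py
```

```text
9.25 ([0.2980,0.5604,-0.2292,1.9199,-0.6067,0.8999,-0.9368],[476.5139,54.6264,291.3999],[-2.5416,-0.1280,0.0420]) 85.4 [-0.1 -0.6 -0.2]
```

>>> {"op": "play_rows", "data": {"rows": "0 0 0 -0.15 0 0;0 0 0 -0.15 0 0;0 0 0 -0.15 0 0;0 0 0 -0.15 0 0;0 0 0 0 -0.15 0;0 0 0 0 -0.15 0;0 0 0 0 -0.15 0;0 0 0 0 -0.15 0;0 0 0 0 0 0"}}

```text
time_s: 10.15
tool_pos: [477.4, 62.8, 290.2]
tcp_rot: [2.96, 0.173, -0.92]
contact_force: [-0.0, -0.2, -0.5]
finger_gap: 85.2
grasp_force: 0.0
```

```bash
python3 q.py
```

```text
10.15 ([-0.2622,0.7552,0.1243,1.4717,-0.0988,1.5239,-1.5635],[477.4375,62.7653,290.1591],[2.9601,0.1732,-0.9196]) 85.2 [-0.  -0.2 -0.5]
```

```bash
cat > k3.py <<'E'
from kin import *
D+=[([0.2980,0.5604,-0.2292,1.9199,-0.6067,0.8999,-0.9368],[476.5139,54.6264,291.3999],[-2.5416,-0.1280,0.0420]),
([-0.2622,0.7552,0.1243,1.4717,-0.0988,1.5239,-1.5635],[477.4375,62.7653,290.1591],[2.9601,0.1732,-0.9196])]
W=[1,.3,.3,.3,1,1]
def pos(q,p):
    h,l2,a,a3,l3,a2,l4=p;c='zyzyzyz';sg=(-1,1,-1,1,-1,1,-1)
    R=Ro.identity();x=np.array([0,0,h])
    off={2:(0,0,0),3:(a,0,l2),4:(a3,0,0),5:(0,0,l3),6:(a2,0,l4)}
    for i in range(7):
        if i in off: x=x+R.apply(off[i]) if i!=6 else x
        R=R*Ro.from_euler(c[i],sg[i]*q[i])
        if i==5: x=x+R.apply(off[6])
    return x,R*Ro.from_euler('z',np.pi/2)
if __name__=='__main__':
    for mask in ([1,1,0,0,1,0,1],[1,1,1,1,1,1,1],[1,1,0,0,1,1,1]):
        m=np.array(mask);f=lambda p:np.concatenate([w*(pos(q,p*m)[0]-t) for w,(q,t,r) in zip(W,D)])
        g=lambda p:np.r_[f(p),.01*(p-[333,450,0,0,350,0,290])]
        r=least_squares(g,[333,450,0,0,350,0,290]);print((r.x*m).round(1),f(r.x).reshape(-1,3).round(1).tolist())
    print([(pos(q,r.x)[1].inv()*Ro.from_rotvec(t)).magnitude().round(3) for q,_,t in D])
E
python3 k3.py
```

```text
[237.  605.5  -0.    0.  293.2   0.  271.1] [[28.9, 26.7, 3.3], [6.2, 10.5, 3.5], [5.4, 9.5, 4.1], [7.1, 15.2, 2.7], [-0.0, 11.3, 6.7], [3.0, 51.1, -13.0]]
[ 1.989e+02  6.023e+02 -3.430e+01 -3.760e+01  2.988e+02  2.000e-01
  2.747e+02] [[23.5, 25.1, 6.3], [7.1, 8.9, 1.0], [7.2, 7.4, 1.2], [9.4, 14.9, 0.0], [1.1, 9.1, -0.3], [0.1, 54.8, -6.6]]
[232.5 609.8   0.   -0.  294.8   4.5 270. ] [[28.0, 26.8, 2.2], [5.8, 10.5, 3.1], [5.0, 9.2, 3.6], [7.0, 15.5, 2.3], [-0.6, 11.9, 7.0], [4.1, 51.7, -11.9]]Traceback (most recent call last):
  File "k3.py", line 19, in <module>
    print([(pos(q,r.x)[1].inv()*Ro.from_rotvec(t)).magnitude().round(3) for q,_,t in D])
           ^^^^^^^^^^^^^^^^^^^^^^^^^^^^^^^^^^^^^^^^^^^^^^^^^^^^^^^^^
AttributeError: 'float' object has no attribute 'round'
```

```bash
cat > k4.py <<'E'
from k3 import *
def pos(q,p):
    o=np.asarray(p);c='zyzyzyz';sg=(-1,1,-1,1,-1,1,-1)
    off={1:(0,o[7],o[0]),2:(0,o[8],0),3:(o[2],0,o[1]),4:(o[3],o[9],0),5:(0,0,o[4]),6:(o[5],o[10],o[6])}
    R=Ro.identity();x=np.zeros(3)
    for i in range(7):
        if i in off: x=x+R.apply(off[i])
        R=R*Ro.from_euler(c[i],sg[i]*q[i])
    return x,R*Ro.from_euler('z',np.pi/2)
P0=np.array([333,450,0,0,350,0,290,0,0,0,0.])
f=lambda p:np.concatenate([w*(pos(q,p)[0]-t) for w,(q,t,r) in zip(W,D)])
g=lambda p:np.r_[f(p),.02*(p-P0)]
r=least_squares(g,P0);P=r.x
if __name__=='__main__':
    print(P.round(1),f(P).reshape(-1,3).round(1).tolist())
    print([round((pos(q,P)[1].inv()*Ro.from_rotvec(t)).magnitude(),3) for q,_,t in D])
E
python3 k4.py
```

```text
[346.  561.1  12.   -0.6 336.4   3.1 312.3  -7.5  -7.5 -24.9  -6.3] [[0.1, 0.1, 0.2], [-0.0, 0.1, -0.3], [0.0, -0.0, -0.1], [0.7, 1.2, -0.1], [0.0, -0.1, -0.0], [0.0, -0.5, -0.0]]
[0.003, 0.013, 0.007, 0.005, 0.0, 0.0]
```

```bash
cat > plan.py <<'E'
from k4 import *
LO=np.array([-3.01,-.46,-1.47,.13,-1,.04,-2.66])+.04;HI=np.array([3.01,2.08,1.51,2.56,4.14,2.09,2.66])-.04
rng=np.random.default_rng(0)
def down(yaw,phi): # tool x along yaw, z down, then tilt about tool y by phi
    return Ro.from_euler('z',yaw)*Ro.from_euler('x',np.pi)*Ro.from_euler('y',phi)
def ik(x,R,seeds,n=0):
    best=None
    S=list(seeds)+[rng.uniform(LO,HI) for _ in range(n)]
    for q0 in S:
        q0=np.clip(q0,LO+1e-3,HI-1e-3)
        r=least_squares(lambda q:np.r_[(pos(q,P)[0]-x)/100,(R.inv()*pos(q,P)[1]).as_rotvec(),.003*(q-q0)],q0,bounds=(LO,HI),max_nfev=40)
        e=pos(r.x,P);err=np.linalg.norm(e[0]-x)+100*(R.inv()*e[1]).magnitude()
        if best is None or err<best[0]: best=(err,r.x)
        if err<4: break
    return best
if __name__=='__main__':
    cur=D[-1][0];flip=np.array([0,.9,0,2,3,.9,1.5]);hp=np.array([0,.9,0,2,1.5,1,0])
    pegs={'p1':(595,-171),'p0':(602,-56)}
    for n,p in pegs.items():
        for phi in (.6,.8,1.0,1.2,1.4,1.57):
            row=[]
            for psi in (-1.5,-1,-.6,-.3,0,.3,.6,1,1.5):
                e=[ik(np.r_[p,z],down(psi,phi),[cur,flip,hp],2) for z in (105,195)]
                row.append('%3.0f/%3.0f(%.1f)'%(e[0][0],e[1][0],e[1][1][4]))
            print(n,phi,' '.join(row))
    for n,x,yaw in (('b0',(490,268,30),.48),('b1',(484,117,30),.14)):
        for phq in (0,-.2,-.4,-.6,-.8):
            e=ik(np.array(x),down(yaw,phq),[cur],3);print(n,phq,round(e[0],1),e[1].round(2))
E
time python3 plan.py
```

```text
p1 0.6   0/  0(-0.6)   0/  1(-1.0)   0/  0(2.7)   0/  0(3.1)   0/  0(3.4)   0/  0(3.6)   2/  0(-0.5)   0/  0(-0.4)   0/  0(-0.3)
p1 0.8   0/  0(-0.6)   0/  0(1.9)   0/  0(2.7)   0/  0(3.1)   0/  0(3.5)   0/  0(4.0)   0/  1(-1.0)   0/  0(-0.7)   0/  0(-0.4)
p1 1.0   0/  0(-0.6)   0/  0(2.0)   0/  0(2.6)   0/  0(2.8)   0/  0(3.5)   0/  0(3.9)   0/  0(4.0)   0/  0(-0.8)   0/  0(-0.5)
p1 1.2   2/  3(-0.7)   0/  0(2.0)   0/  0(2.4)   0/ 20(2.6)   0/  0(3.2)   0/  0(4.0)   0/  0(4.1)   0/  0(-0.9)   0/  0(-0.6)
p1 1.4   0/  0(1.3)   0/  0(1.9)   0/  2(2.4)   1/ 26(3.4)   0/  1(3.5)   0/  0(4.0)   4/  0(4.1)   0/  0(-0.9)   0/  0(-0.6)
p1 1.57   0/  0(1.3)   0/  0(1.8)   0/  0(2.3)   0/ 18(2.4)   0/  0(3.7)   0/  0(4.1)   0/  2(-1.0)   0/  0(-0.9)   0/  0(-0.7)
p0 0.6   0/  0(-0.6)   2/  0(-0.6)   0/  0(1.9)   0/  0(2.4)   0/  0(3.1)   0/  0(3.5)   0/  4(-1.0)   0/  0(-0.5)   0/  0(-0.4)
p0 0.8   0/  0(-0.7)   0/  0(-1.0)   0/  0(2.2)   0/  0(2.6)   0/  0(3.2)   0/  0(3.6)   0/  0(4.1)   0/  0(-0.6)   0/  0(-0.5)
p0 1.0   4/  0(1.1)   0/  0(1.6)   0/  0(2.3)   0/  1(2.3)   0/  5(2.6)   0/  
[... 324 characters left out ...]
/  0(-1.0)   0/  0(2.0)   0/ 14(2.2)   3/ 13(3.7)   0/  0(3.9)   0/  0(4.1)   0/  0(-0.9)   0/  0(-0.7)
b0 0 0.0 [-0.6   0.95  0.04  1.9  -0.1   0.29 -1.58]
b0 -0.2 0.0 [-0.59  1.    0.03  1.7  -0.07  0.64 -1.6 ]
b0 -0.4 0.0 [-0.58  1.08  0.02  1.5  -0.06  0.97 -1.6 ]
b0 -0.6 0.0 [-0.57  1.18  0.03  1.28 -0.07  1.28 -1.6 ]
b0 -0.8 0.0 [-0.57  1.31  0.03  1.05 -0.08  1.59 -1.6 ]
b1 0 0.0 [-0.35  0.92  0.03  2.09 -0.18  0.13 -1.59]
b1 -0.2 0.0 [-0.34  0.96  0.06  1.9  -0.17  0.49 -1.57]
b1 -0.4 0.0 [-0.33  1.03  0.07  1.71 -0.16  0.81 -1.58]
b1 -0.6 0.0 [-0.32  1.12  0.07  1.51 -0.15  1.11 -1.59]
b1 -0.8 0.0 [-0.3   1.23  0.07  1.32 -0.15  1.4  -1.6 ]
real	1m50.208s
user	1m49.436s
sys	0m0.210s
```

```bash
python3 d.py w4; python3 - <<'E'
from h import *
t=optics.camera('top');cv2.imwrite('pics/top1.png',t);roi=(150,200,300,340)
print(blobs(t,(0,150,90),(8,255,255),15,roi),blobs(t,(100,150,60),(125,255,255),15,roi),blobs(t,(18,180,150),(32,255,255),4,roi))
E
```

```text
10.15 [477.4  62.8 290.2] [ 2.96   0.173 -0.92 ] 85.21574879370696 [-0.  -0.2 -0.5] [-0.26  0.76  0.12  1.47 -0.1   1.52 -1.56]
red [(np.int32(1309), array([458.3,  96.4,  68. ]), [279.3, 85.4]), (np.int32(293), array([ 407.4, -335.2,   68. ]), [619.7, 188.1])]
green []
[(np.int32(21), [164.0, 337.8])] [] [(np.int32(11), [200.0, 258.0])]
```

View pics/w4.png

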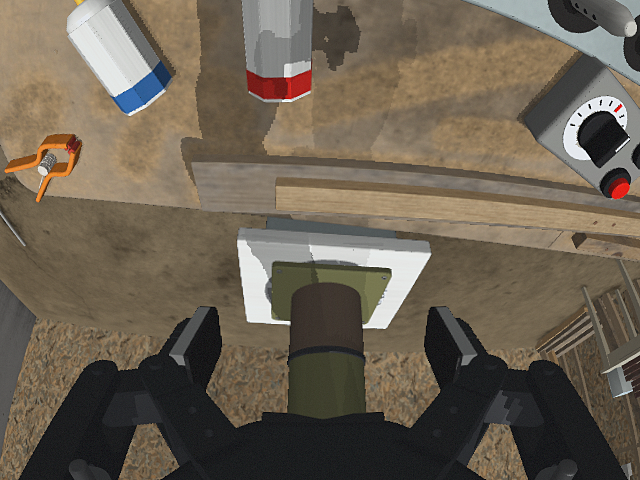

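>>> {"op": "play_rows", "data": {"rows": "0 0 0 0 0.15 0;0 0 0 0 0.15 0;0 0 0 0 0.15 0;0 0 0 0 0.15 0;4.5 -17.6 20 0 0 0;4.5 -17.6 20 0 0 0;4.5 -17.6 20 0 0 -0.02;0 0 0 0 0 0"}}

```text
time_s: 11.05
tool_pos: [482.0, 118.0, 233.8]
tcp_rot: [-3.132, -0.219, -0.003]
contact_force: [0.7, -0.4, 0.8]
finger_gap: 85.2
grasp_force: 0.0
```

```bash
python3 d.py w5
```

```text
11.05 [482.  118.  233.8] [-3.132e+00 -2.190e-01 -3.000e-03] 85.24720012524257 [ 0.7 -0.4  0.8] [-0.4   0.55  0.11  1.97 -0.1   0.62 -1.66]
red [(np.int32(1304), array([455. , 101.7,  68. ]), [337.8, 257.2])]
green []
```

View pics/w5.png

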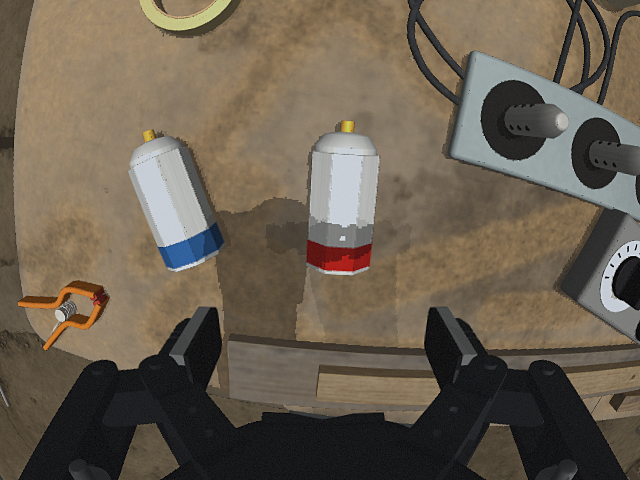

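```bash
cat > f.py <<'E'
from h import *
s=sense()
def bowl(nip,rl,rr): # nipple tip px, rim silhouette corners px (left,right)
    N=wplane(nip,s,29);M=(wplane(rl,s,29)+wplane(rr,s,29))/2
    v=(M-N)[:2];L=np.linalg.norm(v);v/=L
    print('len',L,'wid',np.linalg.norm(wplane(rl,s,29)-wplane(rr,s,29)),'origin',N[:2]+78*v,'origin(rim)',M[:2]-55*v,'yaw(tool)',np.arctan2(-v[1],-v[0]),'grasp(-25)',N[:2]+53*v)
if __name__=='__main__':
    bowl((348,121),(307,270),(370,270));bowl((148,131),(167,269),(222,247))
E
python3 f.py
```

```text
len 140.0227207092553 wid 60.83233964443128 origin [490.37468374  98.78935776] origin(rim) [483.37971394  98.16565625] yaw(tool) 0.08892911621805301 grasp(-25) [515.27589403 101.00965647]
len 132.57289463599918 wid 66.61927507450575 origin [469.79011337 259.30371674] origin(rim) [470.1798475  259.47843453] yaw(tool) 0.42143925760436957 grasp(-25) [492.60264143 269.53057175]
```

```bash
cat > rows.py <<'E'
import sys
from h import *
from scipy.spatial.transform import Slerp
def down(yaw,phi): return Ro.from_euler('z',yaw)*Ro.from_euler('x',np.pi)*Ro.from_euler('y',phi)
def rows(targets,start=None):
    s=sense();x=np.array(s['tool_pos']);R=Ro.from_rotvec(s['tcp_rot'])
    if start: x,R=np.array(start[0],float),down(*start[1])
    for p,yp,n in targets:
        p=np.array(p,float);R1=down(*yp) if yp else R;S=Slerp([0,1],Ro.concatenate([R,R1]));out=[];xc,Rc=x,R
        for i in range(1,n+1):
            xn=x+(p-x)*i/n;Rn=S([i/n])[0]
            out.append(' '.join('%.3g'%v for v in np.r_[np.round(Rc.inv().apply(xn-xc),1),np.round((Rc.inv()*Rn).as_rotvec(),3)]));xc,Rc=xn,Rn
        print(p,yp,'\n ',';'.join(out));x,R=p,R1
E
cat > r1.py <<'E'
from rows import *
rows([((567,106,150),(.09,-.57),5),((567,106,115),None,2),((513,101,31),None,6)])
E
cat > chk.py <<'E'
from plan import *
from rows import down
def chk(W,q):
    x,y,f=W[0][:3],*W[0][3:]
    for w0,w1 in zip(W[:-1],W[1:]):
        for i in range(1,7):
            w=np.array(w0)+(np.array(w1)-w0)*i/6
            e,qn=ik(w[:3],down(w[3],w[4]),[q]);dq=np.abs(qn-q).max();q=qn
        print(np.round(w,2),'err',round(e,1),'lastdq',round(dq,2),q.round(2))
if __name__=='__main__':
    chk([(513,101,31,.09,-.57),(513,101,200,.09,-.57),(500,60,270,.5,.2),(560,0,240,.9,.8),(602,-56,205,1.0,1.0),(602,-56,104,1.0,1.0)],[-.32,1.1,.07,1.51,-.15,1.1,-1.59])
E
python3 r1.py; python3 chk.py
```

```text
[567. 106. 150.] (0.09, -0.57) 
  16.4 4.3 17 0.003 -0.114 0.009;18.3 4.2 15 0.003 -0.114 0.009;19.9 4.1 12.8 0.003 -0.114 0.009;21.3 3.9 10.4 0.003 -0.114 0.009;22.3 3.7 7.9 0.003 -0.114 0.009
[567. 106. 115.] None 
  9.4 -0 14.7 0 0 0;9.4 -0 14.7 0 0 0
[513. 101.  31.] None 
  -0.1 0 16.7 0 0 0;-0.1 0 16.7 0 0 0;-0.1 0 16.7 0 0 0;-0.1 0 16.7 0 0 0;-0.1 0 16.7 0 0 0;-0.1 0 16.7 0 0 0
[ 5.13e+02  1.01e+02  2.00e+02  9.00e-02 -5.70e-01] err 0.0 lastdq 0.05 [-0.29  0.9   0.1   1.42 -0.14  1.4  -1.61]
[5.0e+02 6.0e+01 2.7e+02 5.0e-01 2.0e-01] err 0.0 lastdq 0.16 [-0.11  0.44 -0.08  2.07 -0.06  0.44 -1.21]
[560.    0.  240.    0.9   0.8] err 0.1 lastdq 0.15 [ 0.87  0.83 -0.95  2.14 -0.96  0.08  0.52]
[602. -56. 205.   1.   1.] err 0.0 lastdq 0.05 [ 0.97  1.04 -0.9   1.93 -0.8   0.34  0.64]
[602. -56. 104.   1.   1.] err 0.0 lastdq 0.03 [ 0.98  1.26 -0.91  1.92 -0.75  0.22  0.76]
```

>>> {"op": "play_rows", "data": {"rows": "16.4 4.3 17 0.003 -0.114 0.009;18.3 4.2 15 0.003 -0.114 0.009;19.9 4.1 12.8 0.003 -0.114 0.009;21.3 3.9 10.4 0.003 -0.114 0.009;22.3 3.7 7.9 0.003 -0.114 0.009;9.4 0 14.7 0 0 0;9.4 0 14.7 0 0 0;0 0 0 0 0 0"}}

```text
time_s: 11.9
tool_pos: [566.2, 104.6, 113.2]
tcp_rot: [2.988, 0.131, -0.88]
contact_force: [-0.8, 0.2, 0.3]
finger_gap: 85.1
grasp_force: 0.0
```

```bash
python3 d.py w6
```

```text
11.9 [566.2 104.6 113.2] [ 2.988  0.131 -0.88 ] 85.13800776742988 [-0.8  0.2  0.3] [-0.26  1.08  0.09  1.26 -0.14  1.38 -1.61]
red [(np.int32(864), array([480.1, 100.8,  68. ]), [316.7, 326.7])]
green []
```

View pics/w6.png

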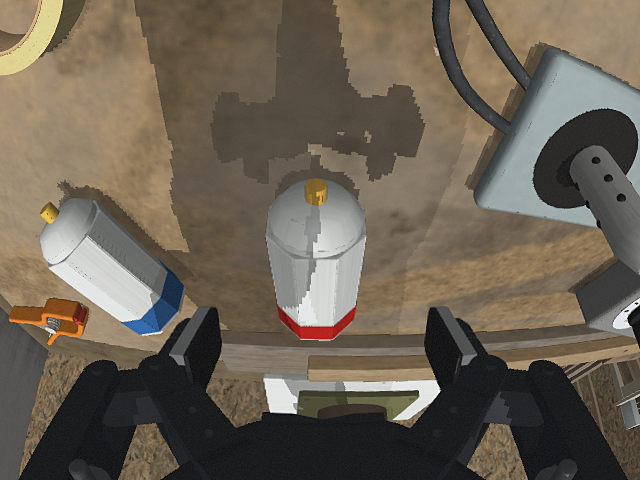

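```bash
python3 -c "
from h import *
s=sense();print(wplane((316,191),s,29),wplane((316,180),s,29),wplane((319,336),s,50))"
```

```text
[562.6013077 108.2177941  29.       ] [570.55385604 108.82505441  29.        ] [424.79135025  95.24874977  50.        ]
```

>>> {"op": "play_rows", "data": {"rows": "0 0 16.2 0 0 0;0 0 16.2 0 0 0;0 0 16.2 0 0 0;0 0 16.2 0 0 0;0 0 16.2 0 0 0;0 0 16.2 0 0 0;0 0 0 0 0 0"}}

```text
time_s: 12.65
tool_pos: [514.3, 100.8, 33.3]
tcp_rot: [2.989, 0.133, -0.878]
contact_force: [0.2, 1.4, 0.5]
finger_gap: 85.2
grasp_force: 0.0
```

>>> {"op": "play_rows", "data": {"rows": "0 0 0 0 0 0;0 0 0 0 0 0;0 0 0 0 0 0;0 0 0 0 0 0;0 0 0 0 0 0;0 0 0 0 0 0", "hand": 0, "newtons": 70}}

```text
time_s: 13.25
tool_pos: [517.9, 101.4, 33.8]
tcp_rot: [2.993, 0.133, -0.871]
contact_force: [2.3, 0.8, 7.1]
finger_gap: 56.9
grasp_force: 75.2
```

```bash
cat > r2.py <<'E'
from rows import *
rows([((514,101,130),(.09,-.57),4),((505,80,270),(.3,-.2),6),((500,60,280),(.5,.2),5),((545,10,270),(.8,.6),6),((565,-10,260),(.95,.85),4),((602,-56,225),(1.0,1.0),6)])
E
python3 r2.py
```

```text
[514. 101. 130.] (0.09, -0.57) 
  -13.7 -0.1 -19.8 -0.001 -0.001 -0;-13.7 -0 -19.8 -0.001 -0.001 -0;-13.8 -0 -19.7 -0.001 -0.001 -0;-13.8 -0 -19.7 -0.001 -0.001 -0
[505.  80. 270.] (0.3, -0.2) 
  -14.1 3.4 -18.7 -0.013 0.061 -0.033;-13 3.2 -19.5 -0.013 0.061 -0.033;-11.9 3 -20.2 -0.013 0.061 -0.033;-10.8 2.9 -20.8 -0.013 0.061 -0.033;-9.6 2.9 -21.4 -0.013 0.061 -0.033;-8.3 2.9 -21.9 -0.013 0.061 -0.033
[500.  60. 280.] (0.5, 0.2) 
  -2.5 3.5 -1.5 0 0.08 -0.04;-2.5 3.4 -1.7 0 0.08 -0.04;-2.5 3.3 -1.9 0 0.08 -0.04;-2.5 3.2 -2.1 0 0.08 -0.04;-2.4 3.1 -2.3 -0 0.08 -0.04
[545.  10. 270.] (0.8, 0.6) 
  2.2 10.9 2.1 0.02 0.066 -0.046;1.6 11 2.1 0.02 0.066 -0.046;0.9 11.1 1.9 0.02 0.066 -0.046;0.3 11.2 1.7 0.02 0.066 -0.046;-0.4 11.2 1.5 0.02 0.066 -0.046;-1 11.2 1.3 0.02 0.066 -0.046
[565. -10. 260.] (0.95, 0.85) 
  -1.5 7.1 2 0.025 0.062 -0.028;-1.8 7.1 1.7 0.025 0.062 -0.028;-2.1 7.1 1.4 0.025 0.062 -0.028;-2.4 7 1.1 0.025 0.062 -0.028
[602. -56. 225.] (1.0, 1.0) 
  -6.1 9.5 1.9 0.007 0.025 -0.005;-6.2 9.5 1.6 0.007 0.025 -0.005;-6.3 9.4 1.4 0.007 0.025 -0.005;-6.4 9.4 1.2 0.007 0.025 -0.005;-6.5 9.4 1 0.007 0.025 -0.005;-6.5 9.4 0.8 0.007 0.025 -0.005
```

>>> {"op": "play_rows", "data": {"rows": "-13.7 0 -19.8 0 0 0;-13.7 0 -19.8 0 0 0;-13.8 0 -19.7 0 0 0;-13.8 0 -19.7 0 0 0;-14.1 3.4 -18.7 -0.013 0.061 -0.033;-13 3.2 -19.5 -0.013 0.061 -0.033;-11.9 3 -20.2 -0.013 0.061 -0.033;-10.8 2.9 -20.8 -0.013 0.061 -0.033;-9.6 2.9 -21.4 -0.013 0.061 -0.033;-8.3 2.9 -21.9 -0.013 0.061 -0.033"}}

```text
time_s: 14.25
tool_pos: [503.8, 78.7, 269.6]
tcp_rot: [3.065, 0.466, -0.305]
contact_force: [1.0, -0.5, -1.8]
finger_gap: 56.7
grasp_force: 74.6
```

>>> {"op": "play_rows", "data": {"rows": "-2.5 3.5 -1.5 0 0.08 -0.04;-2.5 3.4 -1.7 0 0.08 -0.04;-2.5 3.3 -1.9 0 0.08 -0.04;-2.5 3.2 -2.1 0 0.08 -0.04;-2.4 3.1 -2.3 0 0.08 -0.04;2.2 10.9 2.1 0.02 0.066 -0.046;1.6 11 2.1 0.02 0.066 -0.046;0.9 11.1 1.9 0.02 0.066 -0.046;0.3 11.2 1.7 0.02 0.066 -0.046;-0.4 11.2 1.5 0.02 0.066 -0.046"}}

```text
time_s: 15.25
tool_pos: [536.0, 16.3, 270.0]
tcp_rot: [-2.65, -1.037, -0.722]
contact_force: [-0.0, -1.2, -3.4]
finger_gap: 57.1
grasp_force: 74.7
```

```bash
python3 q.py; cat > r3.py <<'E'
from rows import *
rows([((560,-5,270),(.95,.85),5),((602,-56,225),(1.0,1.0),6)])
E
python3 r3.py
```

```text
15.25 ([0.5703,0.5537,-0.6893,2.1345,-0.1964,0.1736,-0.6107],[535.9859,16.3190,270.0239],[-2.6503,-1.0369,-0.7219]) 57.1 [-0.  -1.2 -3.4]
[560.  -5. 270.] (0.95, 0.85) 
  0.6 6.4 0.2 0.024 0.062 -0.033;0.3 6.4 0.1 0.024 0.062 -0.033;0.1 6.4 -0 0.024 0.062 -0.033;-0.1 6.4 -0.2 0.024 0.062 -0.033;-0.3 6.4 -0.3 0.024 0.062 -0.033
[602. -56. 225.] (1.0, 1.0) 
  -7.5 10.6 2.8 0.007 0.025 -0.005;-7.6 10.6 2.6 0.007 0.025 -0.005;-7.7 10.6 2.3 0.007 0.025 -0.005;-7.9 10.6 2 0.007 0.025 -0.005;-8 10.5 1.8 0.007 0.025 -0.005;-8 10.5 1.5 0.007 0.025 -0.005
```

Tracking well.

>>> {"op": "play_rows", "data": {"rows": "0.6 6.4 0.2 0.024 0.062 -0.033;0.3 6.4 0.1 0.024 0.062 -0.033;0.1 6.4 0 0.024 0.062 -0.033;-0.1 6.4 -0.2 0.024 0.062 -0.033;-0.3 6.4 -0.3 0.024 0.062 -0.033;0 0 0 0 0 0"}}

```text
time_s: 15.85
tool_pos: [560.2, -8.2, 266.6]
tcp_rot: [-2.285, -1.162, -1.025]
contact_force: [0.4, -0.3, -2.4]
finger_gap: 57.0
grasp_force: 74.8
```

```bash
python3 q.py; sed -i 's/((560.*,5),(/(/' r3.py; python3 r3.py
```

```text
15.85 ([0.9738,0.8746,-1.1030,2.0893,-0.0708,0.1545,-0.3300],[560.2108,-8.1761,266.6142],[-2.2853,-1.1621,-1.0252]) 57.0 [ 0.4 -0.3 -2.4]
[602. -56. 225.] (1.0, 1.0) 
  -6.7 10.4 2.8 0.007 0.026 -0.006;-6.9 10.3 2.5 0.007 0.026 -0.006;-7 10.3 2.3 0.007 0.026 -0.006;-7.1 10.3 2 0.007 0.026 -0.006;-7.2 10.2 1.8 0.007 0.026 -0.006;-7.3 10.2 1.5 0.007 0.026 -0.006
```

>>> {"op": "play_rows", "data": {"rows": "-6.7 10.4 2.8 0.007 0.026 -0.006;-6.9 10.3 2.5 0.007 0.026 -0.006;-7 10.3 2.3 0.007 0.026 -0.006;-7.1 10.3 2 0.007 0.026 -0.006;-7.2 10.2 1.8 0.007 0.026 -0.006;-7.3 10.2 1.5 0.007 0.026 -0.006;0 0 0 0 0 0;0 0 0 0 0 0"}}

```text
time_s: 16.65
tool_pos: [601.5, -51.0, 227.8]
tcp_rot: [-2.113, -1.164, -1.156]
contact_force: [-0.6, -0.5, -1.8]
finger_gap: 57.0
grasp_force: 74.8
```

```bash
python3 q.py; python3 - <<'E'
from h import *
o=np.zeros((480,800,3),np.uint8)
t=optics.camera('top');s=optics.camera('side');w=optics.camera('wrist')
o[:240,:400]=cv2.resize(t[180:300,280:480],(400,240));o[240:,:400]=cv2.resize(s[110:260,230:380],(400,240));o[:300,400:]=cv2.resize(w,(400,300))
cv2.imwrite('pics/m2.png',o)
E
```

```text
16.65 ([1.0661,1.1328,-1.1741,1.9315,0.0258,0.2771,-0.1815],[601.5211,-50.9781,227.8237],[-2.1129,-1.1642,-1.1562]) 57.0 [-0.6 -0.5 -1.8]
```

View pics/m2.png

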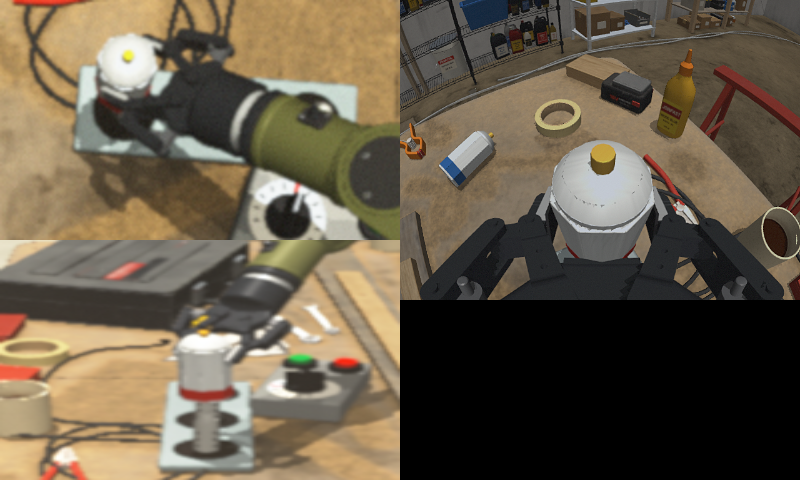

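```bash
python3 - <<'E'
from h import *
n=tri(ray('top',(344,208.5)),ray('side',(306.1,167.5)));print(n)
t=cv2.imread('pics/top0.png');s=cv2.imread('pics/side0.png')
# peg tips from first views: top tip ~ (342,228)?, band in current side view
print('band red side',blobs(optics.camera('side'),(0,150,60),(8,255,255),15,(280,150,340,260)))
s=sense();R=Ro.from_rotvec(s['tcp_rot']).as_matrix();print('tool axes',R.round(3).tolist())
import sys;sys.path.insert(0,'.')
from rows import down
print('bowl axis', R@Ro.from_euler('y',0).apply([-np.cos(.57),0,np.sin(.57)]), R@np.array([-np.cos(.57),0,-np.sin(.57)]))
E
```

```text
[603.6999913 -47.8995443 275.6477138]
band red side [(np.int32(83), [307.1, 206.4])]
tool axes [[0.286, 0.846, 0.451], [0.456, -0.534, 0.712], [0.843, 0.002, -0.539]]
bowl axis [ 2.57577846e-03 -1.54099466e-04 -9.99996671e-01] [-0.48389476 -0.7684505  -0.41872389]
```

```bash
python3 - <<'E'
from rows import *
rows([((601,-57,215),(1.0,1.0),2),((601,-57,122),(1.0,1.0),7),((601,-57,110),(1.0,1.0),3),((601,-57,98),None,6)])
E
```

```text
[601. -57. 215.] (1.0, 1.0) 
  -7.2 1.5 1.2 -0.003 -0.001 0.003;-7.2 1.5 1.3 -0.003 -0.001 0.003
[601. -57. 122.] (1.0, 1.0) 
  -11.2 -0 7.2 0 0 0;-11.2 -0 7.2 0 0 0;-11.2 -0 7.2 0 0 0;-11.2 -0 7.2 0 0 0;-11.2 -0 7.2 0 0 0;-11.2 -0 7.2 0 0 0;-11.2 -0 7.2 0 0 0
[601. -57. 110.] (1.0, 1.0) 
  -3.4 -0 2.2 0 0 0;-3.4 -0 2.2 0 0 0;-3.4 -0 2.2 0 0 0
[601. -57.  98.] None 
  -1.7 -0 1.1 0 0 0;-1.7 -0 1.1 0 0 0;-1.7 -0 1.1 0 0 0;-1.7 -0 1.1 0 0 0;-1.7 -0 1.1 0 0 0;-1.7 -0 1.1 0 0 0
```

>>> {"op": "play_rows", "data": {"rows": "-7.2 1.5 1.2 -0.003 -0.001 0.003;-7.2 1.5 1.3 -0.003 -0.001 0.003;-11.2 0 7.2 0 0 0;-11.2 0 7.2 0 0 0;-11.2 0 7.2 0 0 0;-11.2 0 7.2 0 0 0;-11.2 0 7.2 0 0 0;-11.2 0 7.2 0 0 0;-11.2 0 7.2 0 0 0;0 0 0 0 0 0"}}

```text
time_s: 17.85
tool_pos: [600.6, -58.0, 118.3]
tcp_rot: [-2.121, -1.152, -1.156]
contact_force: [-1.0, 0.3, -1.5]
finger_gap: 57.0
grasp_force: 74.8
```

>>> {"op": "play_rows", "data": {"rows": "-3.4 0 2.2 0 0 0;-3.4 0 2.2 0 0 0;-3.4 0 2.2 0 0 0;0 0 0 0 0 0"}}

```text
time_s: 18.25
tool_pos: [601.3, -58.1, 108.2]
tcp_rot: [-2.121, -1.154, -1.159]
contact_force: [-0.5, 0.3, -1.4]
finger_gap: 56.6
grasp_force: 74.8
```

>>> {"op": "play_rows", "data": {"rows": "-1.7 0 1.1 0 0 0;-1.7 0 1.1 0 0 0;-0.8 0 0.5 0 0 0;0 0 0 0 0 0"}}

```text
time_s: 18.65
tool_pos: [601.8, -57.4, 105.5]
tcp_rot: [-2.118, -1.155, -1.162]
contact_force: [-1.8, -1.9, 5.2]
finger_gap: 56.6
grasp_force: 75.7
```

>>> {"op": "play_rows", "data": {"rows": "-0.8 0 0.5 0 0 0;0 0 0 0 0 0;0 0 0 0 0 0;0 0 0 0 0 0;0 0 0 0 0 0;0 0 0 0 0 0", "hand": 1}}

```text
time_s: 19.25
tool_pos: [601.4, -57.9, 102.6]
tcp_rot: [-2.12, -1.154, -1.159]
contact_force: [-0.1, -0.1, -0.7]
finger_gap: 85.3
grasp_force: 0.0
```

>>> {"op": "play_rows", "data": {"rows": "0 0 -15 0 0 0;0 0 -25 0 0 0;0 0 -25 0 0 0;0 0 -25 0 0 0;0 0 -25 0 0 0;15 0 -20 0 0 0;20 0 -15 0 0 0;20 0 -15 0 0 0;0 0 0 0 0 0"}}

```text
time_s: 20.15
tool_pos: [543.0, -150.8, 242.0]
tcp_rot: [-2.121, -1.158, -1.165]
contact_force: [1.0, -0.3, -0.0]
finger_gap: 85.1
grasp_force: 0.0
```

```bash
python3 q.py; python3 - <<'E'
from h import *
o=np.zeros((480,800,3),np.uint8)
t=optics.camera('top');s=optics.camera('side');w=optics.camera('wrist')
o[:240,:400]=cv2.resize(t[200:320,160:360],(400,240));o[240:,:400]=cv2.resize(s[150:300,270:420],(400,240));o[:300,400:]=cv2.resize(w,(400,300))
cv2.imwrite('pics/m3.png',o)
E
```

```text
20.15 ([1.2912,1.1366,-1.2201,1.8959,0.0483,0.4893,-0.1106],[542.9514,-150.7549,241.9524],[-2.1213,-1.1576,-1.1648]) 85.1 [ 1.  -0.3 -0. ]
```

View pics/m3.png

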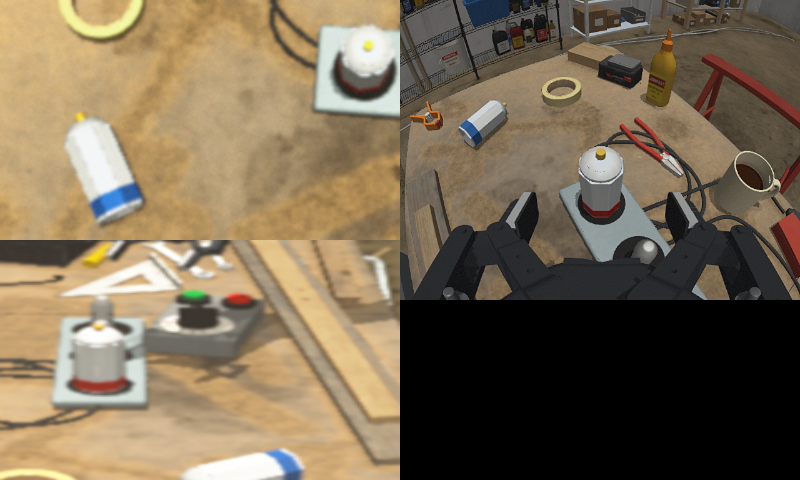

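```bash
cat > r4.py <<'E'
from rows import *
t=optics.camera('top');roi=(150,200,300,340)
b=blobs(t,(100,150,60),(125,255,255),15,roi)[0][1];n=[c for a,c in blobs(t,(18,180,150),(32,255,255),4,roi) if c[1]<280][0]
N=plane('top',n,29);B=plane('top',b,50);v=(B-N)[:2];v/=np.linalg.norm(v);print(b,n,N,B,'origin',N[:2]+73*v,'yaw',np.arctan2(-v[1],-v[0]))
for c in [c for a,c in blobs(t,(18,180,150),(32,255,255),4,(310,200,400,260))]: print('placed nip',plane('top',c,155))
rows([((500,-70,310),(.6,.4),10),((500,100,310),(.45,-.1),8),((500,210,250),(.45,-.1),5)])
E
python3 r4.py
```

```text
[217.3, 298.9] [199.6, 257.8] [538.52246673 292.78218073  29.        ] [437.03032206 240.24671373  50.        ] origin [473.69288572 259.2243884 ] yaw 0.4776526135396581
placed nip [603.07419293 -53.1460074  155.        ]
[500. -70. 310.] (0.6, 0.4) 
  8.5 -7.8 -0.2 -0.026 -0.059 0.031;8.3 -8.1 -0.9 -0.026 -0.059 0.031;7.9 -8.3 -1.6 -0.026 -0.059 0.031;7.6 -8.5 -2.2 -0.026 -0.059 0.031;7.2 -8.7 -2.9 -0.026 -0.059 0.031;6.7 -8.8 -3.5 -0.026 -0.059 0.031;6.2 -8.9 -4.2 -0.026 -0.059 0.031;5.7 -8.9 -4.7 -0.026 -0.059 0.031;5.1 -9 -5.3 -0.026 -0.059 0.031;4.5 -9 -5.8 -0.026 -0.059 0.031
[500. 100. 310.] (0.45, -0.1) 
  11.1 -17.5 4.7 -0.003 -0.062 0.019;11 -17.8 3.9 -0.003 -0.062 0.019;10.9 -18 3.2 -0.003 -0.062 0.019;10.7 -18.2 2.5 -0.003 -0.062 0.019;10.5 -18.4 1.8 -0.003 -0.062 0.019;10.2 -18.6 1.1 -0.003 -0.062 0.019;9.9 -18.8 0.4 -0.003 -0.062 0.019;9.6 -19 -0.3 -0.003 -0.062 0.019
[500. 210. 250.] (0.45, -0.1) 
  10.7 -19.8 11 0 0 0;10.7 -19.8 11 0 0 0;10.7 -19.8 11 0 0 0;10.7 -19.8 11 0 0 0;10.7 -19.8 11 0 0 0
```

>>> {"op": "play_rows", "data": {"rows": "8.5 -7.8 -0.2 -0.026 -0.059 0.031;8.3 -8.1 -0.9 -0.026 -0.059 0.031;7.9 -8.3 -1.6 -0.026 -0.059 0.031;7.6 -8.5 -2.2 -0.026 -0.059 0.031;7.2 -8.7 -2.9 -0.026 -0.059 0.031;6.7 -8.8 -3.5 -0.026 -0.059 0.031;6.2 -8.9 -4.2 -0.026 -0.059 0.031;5.7 -8.9 -4.7 -0.026 -0.059 0.031;5.1 -9 -5.3 -0.026 -0.059 0.031;4.5 -9 -5.8 -0.026 -0.059 0.031"}}

```text
time_s: 21.35
tool_pos: [499.8, -69.5, 310.8]
tcp_rot: [-2.836, -0.872, -0.572]
contact_force: [0.5, 0.4, -0.4]
finger_gap: 85.6
grasp_force: 0.0
```

>>> {"op": "play_rows", "data": {"rows": "11.1 -17.5 4.7 -0.003 -0.062 0.019;11 -17.8 3.9 -0.003 -0.062 0.019;10.9 -18 3.2 -0.003 -0.062 0.019;10.7 -18.2 2.5 -0.003 -0.062 0.019;10.5 -18.4 1.8 -0.003 -0.062 0.019;10.2 -18.6 1.1 -0.003 -0.062 0.019;9.9 -18.8 0.4 -0.003 -0.062 0.019;9.6 -19 -0.3 -0.003 -0.062 0.019;0 0 0 0 0 0"}}

```text
time_s: 22.25
tool_pos: [501.3, 105.6, 310.3]
tcp_rot: [3.042, 0.702, -0.148]
contact_force: [1.0, 0.1, -0.1]
finger_gap: 85.2
grasp_force: 0.0
```

```bash
python3 q.py; python3 - <<'E'
from rows import *
# grasp at bowl x=-25
O=np.array([472,259.3]);y=.46;u=np.array([np.cos(y),np.sin(y)])
G=np.r_[O+25*u,31];z=down(y,-.57).apply([0,0,1]);pre=G-100*z;print(G,pre)
rows([(pre+[-10,-10,60],(y,-.57),9),(pre,(y,-.57),3)])
E
```

```text
22.25 ([-0.1525,0.5087,-0.2402,1.7363,0.1408,1.0100,-1.5669],[501.2666,105.5682,310.3284],[3.0416,0.7021,-0.1478]) 85.2 [ 1.   0.1 -0.1]
[494.40131244 270.39870267  31.        ] [542.75517694 294.35556532 115.19009752]
[532.75517694 284.35556532 175.19009752] (0.46, -0.57) 
  13.2 -16.2 13.9 -0.001 -0.053 -0.001;14 -16.3 13.2 -0.001 -0.053 -0.001;14.6 -16.3 12.4 -0.001 -0.053 -0.001;15.3 -16.3 11.6 -0.001 -0.053 -0.001;15.9 -16.3 10.8 -0.001 -0.053 -0.001;16.4 -16.3 9.9 -0.001 -0.053 -0.001;16.9 -16.3 9 -0.001 -0.053 -0.001;17.4 -16.3 8.1 -0.001 -0.053 -0.001;17.8 -16.3 7.2 -0.001 -0.053 -0.001
[542.75517694 294.35556532 115.19009752] (0.46, -0.57) 
  14.6 -1.5 14.4 0 0 0;14.6 -1.5 14.4 0 0 0;14.6 -1.5 14.4 0 0 0
```

>>> {"op": "play_rows", "data": {"rows": "13.2 -16.2 13.9 -0.001 -0.053 -0.001;14 -16.3 13.2 -0.001 -0.053 -0.001;14.6 -16.3 12.4 -0.001 -0.053 -0.001;15.3 -16.3 11.6 -0.001 -0.053 -0.001;15.9 -16.3 10.8 -0.001 -0.053 -0.001;16.4 -16.3 9.9 -0.001 -0.053 -0.001;16.9 -16.3 9 -0.001 -0.053 -0.001;17.4 -16.3 8.1 -0.001 -0.053 -0.001;17.8 -16.3 7.2 -0.001 -0.053 -0.001"}}

```text
time_s: 23.15
tool_pos: [533.2, 278.3, 174.3]
tcp_rot: [2.816, 0.654, -0.832]
contact_force: [0.1, -0.1, 0.1]
finger_gap: 85.5
grasp_force: 0.0
```

>>> {"op": "play_rows", "data": {"rows": "14.6 -1.5 14.4 0 0 0;14.6 -1.5 14.4 0 0 0;14.6 -1.5 14.4 0 0 0;0 0 0 0 0 0"}}

```text
time_s: 23.55
tool_pos: [542.0, 286.1, 112.3]
tcp_rot: [2.814, 0.653, -0.835]
contact_force: [-0.4, 0.2, -0.4]
finger_gap: 85.4
grasp_force: 0.0
```

```bash
python3 d.py w7
```

```text
23.55 [542.  286.1 112.3] [ 2.814  0.653 -0.835] 85.3834337243151 [-0.4  0.2 -0.4] [-0.46  1.14 -0.2   1.08  0.11  1.51 -1.75]
red []
green []
```

View pics/w7.png

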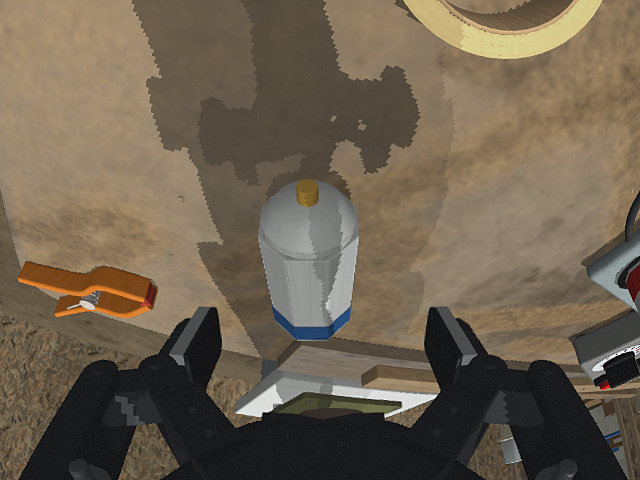

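```bash
python3 - <<'E'
from h import *
s=sense();N=wplane((307.5,181),s,29);print(N)
O=np.array([472,259.3]);B=wplane((313.5,336),s,52);print(B);v=(N-B)[:2];y=np.arctan2(v[1],v[0]);print(y)
u=np.array([np.cos(y),np.sin(y)]);G=N[:2]-52*u;print('G',G)
R=Ro.from_rotvec(s['tcp_rot']).as_matrix();print('tool yaw',np.arctan2(R[1,0],R[0,0]),'move',R.T@(np.r_[G,31]-s['tool_pos']))
E
```

```text
[542.41713979 294.76460424  29.        ]
[415.2939107  231.41062413  52.        ]
0.4623400899055968
G [495.87655912 271.57033013]
tool yaw 0.45406411974359107 move [ 4.51792474 -7.61656649 96.21077086]
```

>>> {"op": "play_rows", "data": {"rows": "4 -7.4 0 0 0 0;0 0 16 0 0 0;0 0 16 0 0 0;0 0 16 0 0 0;0 0 16 0 0 0;0 0 16 0 0 0;0 0 16 0 0 0;0 0 0 0 0 0"}}

```text
time_s: 24.4
tool_pos: [495.4, 272.9, 32.8]
tcp_rot: [2.817, 0.655, -0.831]
contact_force: [0.2, 0.5, 0.9]
finger_gap: 85.0
grasp_force: 0.0
```

>>> {"op": "play_rows", "data": {"rows": "0 0 0 0 0 0;0 0 0 0 0 0;0 0 0 0 0 0;0 0 0 0 0 0;0 0 0 0 0 0;0 0 0 0 0 0", "hand": 0, "newtons": 70}}

```text
time_s: 25.0
tool_pos: [498.5, 274.4, 34.3]
tcp_rot: [2.822, 0.655, -0.822]
contact_force: [2.3, 1.5, 6.6]
finger_gap: 56.5
grasp_force: 75.4
```

```bash
cat > r5.py <<'E'
from rows import *
rows([((494,270,130),(.45,-.57),5),((490,170,280),(.45,-.2),5),((495,60,300),(.5,.2),8),((530,-10,300),(.8,.6),6),((550,-80,290),(.95,.85),5),((588,-170,235),(1.0,1.0),8)])
E
python3 r5.py; python3 - <<'E'
from chk import *
chk([(494,270,30,.45,-.57),(490,170,280,.45,-.2),(495,60,300,.5,.2),(530,-10,300,.8,.6),(550,-80,290,.95,.85),(595,-171,235,1,1),(595,-171,104,1,1)],[-.46,1.14,-.2,1.08,.11,1.51,-1.75])
E
```

```text
[494. 270. 130.] (0.45, -0.57) 
  -11.3 0.5 -15.5 0.001 -0 0.001;-11.3 0.4 -15.5 0.001 -0 0.001;-11.3 0.4 -15.5 0.001 -0 0.001;-11.3 0.4 -15.5 0.001 -0 0.001;-11.3 0.4 -15.5 0.001 -0 0.001
[490. 170. 280.] (0.45, -0.2) 
  -24.1 17.7 -20.2 0 0.074 0;-22.6 17.7 -21.9 0 0.074 -0;-20.9 17.7 -23.5 0 0.074 0;-19.1 17.7 -25 -0 0.074 -0;-17.2 17.7 -26.3 -0 0.074 -0
[495.  60. 300.] (0.5, 0.2) 
  -5.8 12.7 -1.4 0 0.05 -0.006;-5.8 12.6 -1.7 -0 0.05 -0.006;-5.8 12.6 -2 -0 0.05 -0.006;-5.8 12.5 -2.2 0 0.05 -0.006;-5.7 12.5 -2.5 0 0.05 -0.006;-5.7 12.5 -2.8 -0 0.05 -0.006;-5.6 12.4 -3.1 0 0.05 -0.006;-5.5 12.4 -3.4 0 0.05 -0.006
[530. -10. 300.] (0.8, 0.6) 
  -0.5 13 -0.1 0.02 0.066 -0.046;-1.1 13 -0.4 0.02 0.066 -0.046;-1.6 12.9 -0.7 0.02 0.066 -0.046;-2.2 12.8 -1.1 0.02 0.066 -0.046;-2.7 12.7 -1.5 0.02 0.066 -0.046;-3.1 12.5 -2 0.02 0.066 -0.046
[550. -80. 290.] (0.95, 0.85) 
  -7.1 12.6 -2.4 0.02 0.05 -0.023;-7.3 12.4 -3.1 0.02 0.05 -0.023;-7.4 12.2 -3.7 0.02 0.05 -0.023;-7.4 11.9 -4.3 0.02 0.05 -0.023;-7.5 11.7 -4.9 0.02 0.05 -0.023
[ 588. -170.  235.] (1.0, 1.0) 
  -9.4 10.4 -0.3 0.005 0.019
[... 156 characters left out ...]
.4 0.005 0.019 -0.004;-9.5 10.2 -1.6 0.005 0.019 -0.004;-9.5 10.1 -1.9 0.005 0.019 -0.004
[ 4.9e+02  1.7e+02  2.8e+02  4.5e-01 -2.0e-01] err 0.0 lastdq 0.09 [-0.28  0.6  -0.25  1.68  0.15  1.08 -1.71]
[4.95e+02 6.00e+01 3.00e+02 5.00e-01 2.00e-01] err 0.0 lastdq 0.09 [ 0.06  0.4  -0.33  2.04  0.14  0.54 -1.42]
[530.  -10.  300.    0.8   0.6] err 0.0 lastdq 0.12 [ 0.83  0.58 -0.96  2.12  0.11  0.24 -0.81]
[550.   -80.   290.     0.95   0.85] err 0.0 lastdq 0.06 [ 1.17  0.92 -1.25  2.01  0.2   0.36 -0.52]
[ 595. -171.  235.    1.    1.] err 0.0 lastdq 0.05 [ 1.25  1.23 -1.31  1.74  0.26  0.6  -0.31]
[ 595. -171.  104.    1.    1.] err 0.0 lastdq 0.03 [ 1.22  1.41 -1.19  1.74  0.37  0.5  -0.22]
```

>>> {"op": "play_rows", "data": {"rows": "-11.3 0 -15.5 0 0 0;-11.3 0 -15.5 0 0 0;-11.3 0 -15.5 0 0 0;-11.3 0 -15.5 0 0 0;-11.3 0 -15.5 0 0 0;-24.1 17.7 -20.2 0 0.074 0;-22.6 17.7 -21.9 0 0.074 0;-20.9 17.7 -23.5 0 0.074 0;-19.1 17.7 -25 0 0.074 0;-17.2 17.7 -26.3 0 0.074 0"}}

```text
time_s: 26.0
tool_pos: [487.9, 170.7, 281.4]
tcp_rot: [2.998, 0.698, -0.297]
contact_force: [0.7, -0.0, 0.0]
finger_gap: 56.7
grasp_force: 74.7
```

>>> {"op": "play_rows", "data": {"rows": "-5.8 12.7 -1.4 0 0.05 -0.006;-5.8 12.6 -1.7 0 0.05 -0.006;-5.8 12.6 -2 0 0.05 -0.006;-5.8 12.5 -2.2 0 0.05 -0.006;-5.7 12.5 -2.5 0 0.05 -0.006;-5.7 12.5 -2.8 0 0.05 -0.006;-5.6 12.4 -3.1 0 0.05 -0.006;-5.5 12.4 -3.4 0 0.05 -0.006"}}

```text
time_s: 26.8
tool_pos: [493.3, 61.2, 300.6]
tcp_rot: [-2.983, -0.772, -0.3]
contact_force: [0.7, -0.6, -1.9]
finger_gap: 56.8
grasp_force: 74.7
```

>>> {"op": "play_rows", "data": {"rows": "-0.5 13 -0.1 0.02 0.066 -0.046;-1.1 13 -0.4 0.02 0.066 -0.046;-1.6 12.9 -0.7 0.02 0.066 -0.046;-2.2 12.8 -1.1 0.02 0.066 -0.046;-2.7 12.7 -1.5 0.02 0.066 -0.046;-3.1 12.5 -2 0.02 0.066 -0.046"}}

```text
time_s: 27.4
tool_pos: [528.5, -8.7, 300.4]
tcp_rot: [-2.576, -1.1, -0.794]
contact_force: [0.3, -0.0, -3.4]
finger_gap: 56.8
grasp_force: 74.8
```

```bash
python3 q.py; python3 - <<'E'
from rows import *
rows([((550,-80,290),(.95,.85),5),((593,-172,235),(1.0,1.0),9)])
E
```

```text
27.4 ([0.8133,0.5742,-0.9217,2.1113,0.0015,0.2473,-0.6930],[528.5435,-8.7199,300.4403],[-2.5759,-1.1000,-0.7937]) 56.8 [ 0.3 -0.  -3.4]
[550. -80. 290.] (0.95, 0.85) 
  -7.2 13 -2.4 0.019 0.05 -0.021;-7.4 12.8 -3 0.019 0.05 -0.021;-7.5 12.5 -3.6 0.019 0.05 -0.021;-7.5 12.3 -4.2 0.019 0.05 -0.021;-7.6 12 -4.8 0.019 0.05 -0.021
[ 593. -172.  235.] (1.0, 1.0) 
  -8.2 9.8 -0.1 0.004 0.017 -0.003;-8.3 9.8 -0.3 0.004 0.017 -0.003;-8.3 9.8 -0.5 0.004 0.017 -0.003;-8.3 9.7 -0.7 0.004 0.017 -0.003;-8.3 9.7 -0.9 0.004 0.017 -0.003;-8.4 9.7 -1 0.004 0.017 -0.003;-8.4 9.6 -1.2 0.004 0.017 -0.003;-8.4 9.6 -1.4 0.004 0.017 -0.003;-8.4 9.6 -1.6 0.004 0.017 -0.003
```

>>> {"op": "play_rows", "data": {"rows": "-7.2 13 -2.4 0.019 0.05 -0.021;-7.4 12.8 -3 0.019 0.05 -0.021;-7.5 12.5 -3.6 0.019 0.05 -0.021;-7.5 12.3 -4.2 0.019 0.05 -0.021;-7.6 12 -4.8 0.019 0.05 -0.021"}}

```text
time_s: 27.9
tool_pos: [549.9, -80.6, 289.0]
tcp_rot: [-2.284, -1.169, -1.027]
contact_force: [0.4, -0.4, -2.5]
finger_gap: 56.5
grasp_force: 74.8
```

>>> {"op": "play_rows", "data": {"rows": "-8.2 9.8 -0.1 0.004 0.017 -0.003;-8.3 9.8 -0.3 0.004 0.017 -0.003;-8.3 9.8 -0.5 0.004 0.017 -0.003;-8.3 9.7 -0.7 0.004 0.017 -0.003;-8.3 9.7 -0.9 0.004 0.017 -0.003;-8.4 9.7 -1 0.004 0.017 -0.003;-8.4 9.6 -1.2 0.004 0.017 -0.003;-8.4 9.6 -1.4 0.004 0.017 -0.003;-8.4 9.6 -1.6 0.004 0.017 -0.003;0 0 0 0 0 0"}}

```text
time_s: 28.9
tool_pos: [592.7, -174.4, 231.7]
tcp_rot: [-2.131, -1.143, -1.157]
contact_force: [0.1, -0.5, -0.9]
finger_gap: 56.6
grasp_force: 74.8
```

```bash
python3 q.py; python3 - <<'E'
from h import *
o=np.zeros((480,800,3),np.uint8)
t=optics.camera('top');s=optics.camera('side');w=optics.camera('wrist')
o[:240,:400]=cv2.resize(t[180:300,280:480],(400,240));o[240:,:400]=cv2.resize(s[110:260,230:380],(400,240));o[:300,400:]=cv2.resize(w,(400,300))
cv2.imwrite('pics/m4.png',o)
a=blobs(t,(18,180,150),(32,255,255),4,(300,180,480,260));b=blobs(s,(18,170,120),(32,255,255),3,(280,100,360,230));print(a,b)
for x in a: print(plane('top',x[1],282))
st=sense();R=Ro.from_rotvec(st['tcp_rot']).as_matrix();print(R@np.array([-np.cos(.57),0,np.sin(.57)]))
E
```

```text
28.9 ([1.2404,1.2001,-1.2414,1.7403,0.1597,0.5826,-0.2122],[592.7277,-174.4210,231.7124],[-2.1314,-1.1430,-1.1571]) 56.6 [ 0.1 -0.5 -0.9]
[(np.int32(10), [404.7, 212.7]), (np.int32(5), [343.6, 222.2])] [(np.int32(7), [307.3, 150.0]), (np.int32(3), [306.3, 203.7])]
[ 593.89768016 -168.32450644  282.        ]
[572.68246749 -46.66995178 282.        ]
[-2.99093428e-03 -1.08917342e-04 -9.99995521e-01]
```

View pics/m4.png

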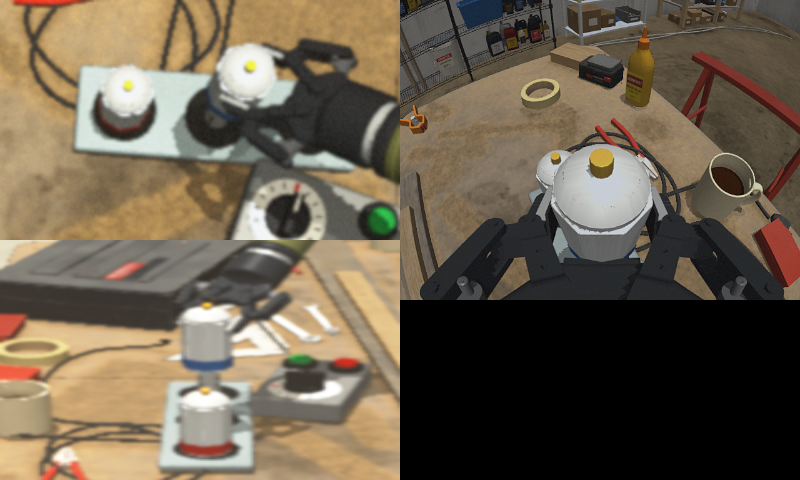

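>>> {"op": "play_rows", "data": {"rows": "-12 0 7.7 0 0 0;-12 0 7.7 0 0 0;-12 0 7.7 0 0 0;-12 0 7.7 0 0 0;-12 0 7.7 0 0 0;-12 0 7.7 0 0 0;-12 0 7.7 0 0 0;-11 0 7 0 0 0;0 0 0 0 0 0"}}

```text
time_s: 29.95
tool_pos: [591.7, -171.4, 118.5]
tcp_rot: [-2.126, -1.144, -1.157]
contact_force: [-0.1, -0.0, -1.5]
finger_gap: 57.0
grasp_force: 74.8
```

>>> {"op": "play_rows", "data": {"rows": "-3.4 0 2.2 0 0 0;-3.4 0 2.2 0 0 0;-1.7 0 1.1 0 0 0;0 0 0 0 0 0"}}

```text
time_s: 30.35
tool_pos: [592.6, -171.5, 111.0]
tcp_rot: [-2.126, -1.147, -1.16]
contact_force: [-0.1, -0.8, -1.4]
finger_gap: 56.7
grasp_force: 74.8
```

>>> {"op": "play_rows", "data": {"rows": "-1.7 0 1.1 0 0 0;-1.7 0 1.1 0 0 0;-1.2 0 0.8 0 0 0;0 0 0 0 0 0"}}

```text
time_s: 30.75
tool_pos: [593.3, -171.0, 109.0]
tcp_rot: [-2.123, -1.146, -1.165]
contact_force: [-5.1, -4.5, 9.5]
finger_gap: 56.9
grasp_force: 76.5
```

>>> {"op": "play_rows", "data": {"rows": "0 0 0 0 0 0;0 0 0 0 0 0;0 0 0 0 0 0;0 0 0 0 0 0;0 0 0 0 0 0;0 0 0 0 0 0", "hand": 1}}

```text
time_s: 31.35
tool_pos: [592.6, -171.3, 105.5]
tcp_rot: [-2.126, -1.147, -1.16]
contact_force: [-0.1, -0.2, 0.1]
finger_gap: 85.7
grasp_force: 0.0
```

>>> {"op": "play_rows", "data": {"rows": "0 0 -15 0 0 0;0 0 -25 0 0 0;0 0 -25 0 0 0;0 0 -25 0 0 0;0 0 -25 0 0 0;15 0 -20 0 0 0;20 0 -15 0 0 0;20 0 -15 0 0 0;0 0 0 0 0 0"}}

```text
time_s: 32.25
tool_pos: [534.0, -264.0, 245.6]
tcp_rot: [-2.128, -1.15, -1.167]
contact_force: [-0.4, -1.2, 0.9]
finger_gap: 85.6
grasp_force: 0.0
```

```bash
python3 q.py; python3 - <<'E'
from h import *
o=np.zeros((540,800,3),np.uint8)
t=optics.camera('top');s=optics.camera('side');w=optics.camera('wrist')
o[:240,:400]=cv2.resize(t[180:300,280:480],(400,240));o[240:,:400]=cv2.resize(s[150:250,260:380],(400,300),interpolation=cv2.INTER_CUBIC);o[:300,400:]=cv2.resize(w,(400,300))
cv2.imwrite('pics/m5.png',o)
a=blobs(t,(18,180,150),(32,255,255),4,(300,180,480,260));b=blobs(s,(18,170,120),(32,255,255),3,(280,100,360,230));print(a,b)
for x in a: print(plane('top',x[1],155))
from rows import *
rows([((480,-250,300),(.6,.4),10),((463,-340,190),(.35,0),10)])
E
```

```text
32.25 ([1.4064,1.2130,-1.2783,1.6592,0.1566,0.7990,-0.1221],[534.0104,-264.0402,245.6296],[-2.1276,-1.1501,-1.1666]) 85.6 [-0.4 -1.2  0.9]
[(np.int32(5), [343.6, 222.2]), (np.int32(7), [394.0, 226.0])] [(np.int32(83), [306.8, 159.4])]
[603.07419293 -53.1460074  155.        ]
[ 595.99264551 -165.83008847  155.        ]
[ 480. -250.  300.] (0.6, 0.4) 
  4.1 -5.1 -4.7 -0.026 -0.059 0.03;3.6 -5.1 -5.1 -0.026 -0.059 0.03;3.1 -5.1 -5.4 -0.026 -0.059 0.03;2.7 -5 -5.7 -0.026 -0.059 0.03;2.2 -5 -6 -0.026 -0.059 0.03;1.7 -4.9 -6.2 -0.026 -0.059 0.03;1.2 -4.7 -6.4 -0.026 -0.059 0.03;0.6 -4.6 -6.6 -0.026 -0.059 0.03;0.1 -4.4 -6.7 -0.026 -0.059 0.03;-0.4 -4.3 -6.8 -0.026 -0.059 0.03
[ 463. -340.  190.] (0.35, 0) 
  -10.3 6.5 7.6 -0.005 -0.04 0.025;-9.8 6.7 8 -0.005 -0.04 0.025;-9.3 6.9 8.5 -0.005 -0.04 0.025;-8.8 7 8.8 -0.005 -0.04 0.025;-8.2 7.2 9.2 -0.005 -0.04 0.025;-7.7 7.4 9.6 -0.005 -0.04 0.025;-7.1 7.5 9.9 -0.005 -0.04 0.025;-6.5 7.6 10.2 -0.005 -0.04 0.025;-5.9 7.7 10.5 -0.005 -0.04 0.025;-5.3 7.8 10.8 -0.005 -0.04 0.025
```

View pics/m5.png

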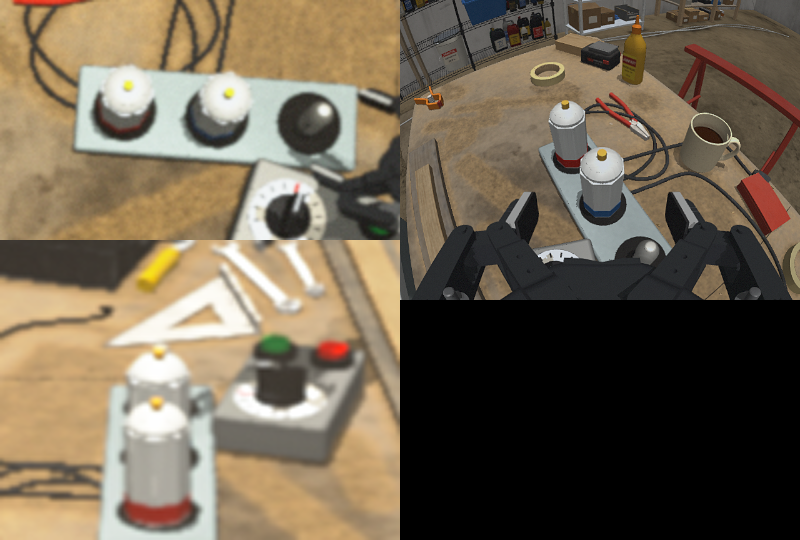

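>>> {"op": "play_rows", "data": {"rows": "4.1 -5.1 -4.7 -0.026 -0.059 0.03;3.6 -5.1 -5.1 -0.026 -0.059 0.03;3.1 -5.1 -5.4 -0.026 -0.059 0.03;2.7 -5 -5.7 -0.026 -0.059 0.03;2.2 -5 -6 -0.026 -0.059 0.03;1.7 -4.9 -6.2 -0.026 -0.059 0.03;1.2 -4.7 -6.4 -0.026 -0.059 0.03;0.6 -4.6 -6.6 -0.026 -0.059 0.03;0.1 -4.4 -6.7 -0.026 -0.059 0.03;-0.4 -4.3 -6.8 -0.026 -0.059 0.03", "hand": 0}}

```text
time_s: 33.4
tool_pos: [479.4, -249.5, 300.0]
tcp_rot: [-2.839, -0.875, -0.575]
contact_force: [0.5, 0.7, -1.5]
finger_gap: -0.1
grasp_force: 0.0
```

>>> {"op": "play_rows", "data": {"rows": "-10.3 6.5 7.6 -0.005 -0.04 0.025;-9.8 6.7 8 -0.005 -0.04 0.025;-9.3 6.9 8.5 -0.005 -0.04 0.025;-8.8 7 8.8 -0.005 -0.04 0.025;-8.2 7.2 9.2 -0.005 -0.04 0.025;-7.7 7.4 9.6 -0.005 -0.04 0.025;-7.1 7.5 9.9 -0.005 -0.04 0.025;-6.5 7.6 10.2 -0.005 -0.04 0.025;-5.9 7.7 10.5 -0.005 -0.04 0.025;0 0 0 0 0 0"}}

```text
time_s: 34.4
tool_pos: [464.7, -330.3, 199.5]
tcp_rot: [-3.075, -0.578, -0.057]
contact_force: [-0.4, 0.6, 0.5]
finger_gap: 0.1
grasp_force: 0.0
```

```bash
python3 d.py w8; python3 - <<'E'
from rows import *
for a,b in (((394,226),(307.4,187.7)),((343.6,222.2),(306.8,204.3))): print('nip',tri(ray('top',a),ray('side',b)))
# dial pointer check in w8: white pixels printed by angle is left to the eye; wrist frame saved
rows([((464,-356.3,150),(.35,0),4),((464,-356.3,92),None,4)])
E
```

```text
34.4 [ 464.7 -330.3  199.5] [-3.075 -0.578 -0.057] 0.14946922388808306 [-0.4  0.6  0.5] [ 0.82  0.7  -0.45  1.79  0.4   0.72 -1.03]
red [(np.int32(209), array([ 408.6, -326.6,   68. ]), [292.7, 305.6])]
green [(np.int32(1410), array([ 464.2, -356.3,   68. ]), [356.3, 255.3])]
nip [ 596.4897078  -166.34331214  151.05236829]
nip [603.58043969 -53.26588472 151.45142664]
[ 464.  -356.3  150. ] (0.35, 0) 
  -3.1 6.1 12.4 -0.001 -0.01 0.006;-2.9 6.1 12.5 -0.001 -0.01 0.006;-2.8 6.1 12.5 -0.001 -0.01 0.006;-2.6 6.1 12.6 -0.001 -0.01 0.006
[ 464.  -356.3   92. ] None 
  0 -0 14.5 0 0 0;0 -0 14.5 0 0 0;0 -0 14.5 0 0 0;0 -0 14.5 0 0 0
```

View pics/w8.png

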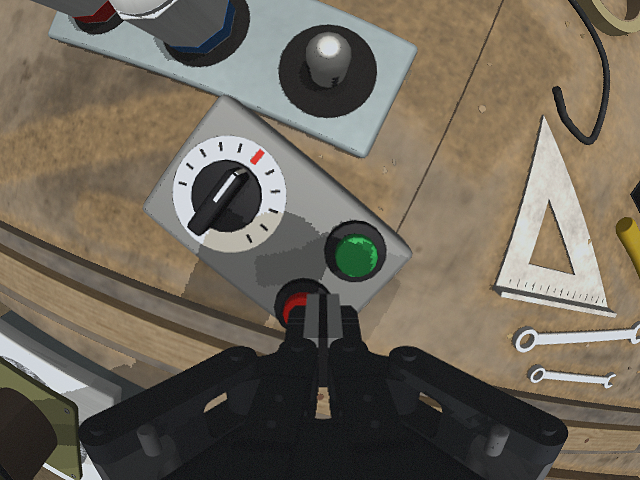

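>>> {"op": "play_rows", "data": {"rows": "-3.1 6.1 12.4 -0.001 -0.01 0.006;-2.9 6.1 12.5 -0.001 -0.01 0.006;-2.8 6.1 12.5 -0.001 -0.01 0.006;-2.6 6.1 12.6 -0.001 -0.01 0.006;0 0 14.5 0 0 0;0 0 14.5 0 0 0;0 0 14.5 0 0 0;0 0 14.5 0 0 0;0 0 0 0 0 0"}}

```text
time_s: 35.35
tool_pos: [463.4, -355.9, 91.1]
tcp_rot: [-3.092, -0.543, 0.003]
contact_force: [-0.3, 0.5, -0.0]
finger_gap: -0.1
grasp_force: 0.0
```

>>> {"op": "play_rows", "data": {"rows": "0 0 4 0 0 0;0 0 4 0 0 0;0 0 2 0 0 0;0 0 0 0 0 0"}}

```text
time_s: 35.75
tool_pos: [465.1, -356.9, 83.9]
tcp_rot: [3.093, 0.543, 0.003]
contact_force: [0.0, 1.0, 4.9]
finger_gap: -0.1
grasp_force: 2.2
```

>>> {"op": "play_rows", "data": {"rows": "0 0 2 0 0 0;0 0 1.5 0 0 0;0 0 0 0 0 0"}}

```text
time_s: 36.05
tool_pos: [465.2, -357.0, 82.8]
tcp_rot: [3.092, 0.542, 0.003]
contact_force: [-4.2, 2.9, 23.1]
finger_gap: 0.3
grasp_force: 11.7
```

Bottomed out; release.

>>> {"op": "play_rows", "data": {"rows": "0 0 0 0 0 0;0 0 -15 0 0 0;0 0 -30 0 0 0;0 0 -40 0 0 0;0 0 -40 0 0 0;0 0 -20 0 0 0;0 0 0 0 0 0;0 0 0 0 0 0"}}

```text
time_s: 36.85
tool_pos: [464.1, -357.1, 224.8]
tcp_rot: [3.094, 0.542, 0.001]
contact_force: [-0.5, 0.4, 0.1]
finger_gap: 0.3
grasp_force: 0.0
```

```bash
python3 - <<'E'
from h import *
t=optics.camera('top')
print([plane('top',c,155).round() for a,c in blobs(t,(18,180,150),(32,255,255),4,(300,180,480,260))])
print(sense()['tool_pos'],manip.sign_off())
E
```

```text
[array([603., -53., 155.]), array([ 596., -166.,  155.])]
the job is handed in; nothing more can be done
[ 463.64650728 -356.77257464  223.93800885] None
```

The job is handed in at about 37 s: stop pressed fully, dial turned back to the red zero mark, both bowls present (red-band and blue-band) seated upside down on their own pegs, then start pressed fully and released; the tape and pliers were not touched.

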